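# Template tin to jig board

## Robot

A 6-joint arm with a two-finger parallel gripper is mounted at the origin on the work surface. World frame = base frame: x ahead of the robot, y to its left, z up, the work surface at z = 0. Lengths are in mm, angles in rad, forces in N, time in s.
With the tool pointing down it reaches from about 250 to 775 mm from the base axis. Payload 4 kg.
Tool frame: the origin (TCP) lies at the very end of the fingers, on their centre line; the grasp point (between the pads) lies 19 mm behind it; z points along the fingers, y is the line along which they close (so a half turn about z gives the same grasp; the last joint's range is limited). The gripper opens to 94 mm and grips with 3 to 60 N. Pads are 16 mm wide; open, the fingers measure 119 mm over their backs; the gripper's body (75 mm by 177 mm) begins 78 mm behind the grasp point.
Start: joints at [-1.216, 0.087, 1.371, -0, 1.684, -0.103], TCP at [243.087, -493.385, 205.506] pointing down, gripper open.
Joint ranges: [-3.1, 3.1], [-0.76, 2.03], [0.27, 2.55], [-1.08, 4.22], [0.17, 2.65], [-2.57, 2.57]. Speed limits (rad/s): [2.79, 2.79, 3.14, 3.14, 3.14, 3.14].

## Interface

Orientations are given as a unit quaternion [x, y, z, w].
In Python, from workcell import env, viewer, ticket, monitor gives the robot as it stands (env), with the cameras (viewer), the job (ticket) and the readings (monitor).
- The arm moves only by the shell command python3 shift.py 'ROWS' [FORCE]. ROWS is rows parted by semicolons, their numbers by spaces, 1 to 5 of them, each of 7 numbers: dx, dy, dz in mm, then a rotation vector rx, ry, rz in rad, then the finger opening in mm; each row shifts and turns the commanded pose from where the row before left it, along the tool's axes as they then stand; what a row does not reach is not made up. A row lasts 1/12 s, in which the tool goes at most 41.7 mm and 0.125 rad, less where a joint would pass 70% of its speed; a pose out of reach is approached as far as the arm can. The fingers move at their own pace and stop on an object; FORCE is the grip in N (left out, the last holds). Time passes only in rows, so rows that do not move let the fingers close. It prints the time, the measured TCP pose, the force, the opening and the grip force at its end.
- monitor.state(): the state, without advancing time (a new reading comes with each control period).
- viewer.capture(name): name is "scene" or "side" or "wrist"; returns the picture (480x640x3 uint8, blue, green, red); there is no depth.
- viewer.get_calibration(name): a dict with "K" (3x3 intrinsics, pixels), "dist" ([k1, k2, p1, p2, k3] as OpenCV has them; the pictures are not rectified), "extrinsics" (4x4, takes a point from world to camera coordinates); the wrist camera has in their place "mount" (4x4, takes a point from camera to tool coordinates, whose origin is the TCP and whose axes are the flange's). Camera axes: x right, y down, z forward; pixel columns grow to the right and rows downward; lengths in mm; the calibration is good to about 2 mm. A picture is of the moment at which its call begins: read the wrist's pose just before it. get_calibration takes no time and is no camera call.
- ticket.hand_in(): hands the job in; it is judged then, once.
The state is a dict: "t": time; "qpos": joint angles; "joint_velocities": joint speeds; "tau": joint torques, N m; "tcp_pos": TCP position; "tcp_rot": TCP orientation; "wrist_force": force on the tool from outside, world axes, zero at the start; "torque": the same for the moment, N m; "gripper_width": finger opening in mm; "gripper_force": force on a finger pad.
Only numpy, scipy, OpenCV 4.12 (cv2) and the standard library are available. Lean on these libraries where they do the work, as an engineer would, in place of code of your own. Each camera call takes 0.05 s, during which the arm holds its last target. There are 200 camera calls.

## Task

Open the red template tin: press its cover down, give it a quarter turn anticlockwise while it is held down, lift it off and stand it mouth-down in the middle of the round rubber mat. Take every template out of the tin and lock it on the jig stud of its own colour: lay the large end of its keyhole over the stud head until the plate is flat on the pad, then slide it towards the front of the board as far as it will go. When all of them are locked, put the cover back on the empty tin, press it down and turn it clockwise until it locks on its lugs again, and leave the bottles, mug, tape measure and offcut where they are.

Things in the scene. Friction and masses are not known exactly. Their poses are not given: they have to be found in the camera images.
- tin: Base of the template tin, fixed to the bench: grey round foot plate 176 mm across, 6 mm thick; on it an aluminium neck 137 mm across whose flat deck lies 40 mm above the bench, with a rim 3 mm wide rising to 50 mm round the deck. Origin: centre of the underside, z up. The templates lie on the deck, hidden until the cover is off.
- lug (a point): Underside of one of the tin's two brass bayonet lugs (12 mm wide, 8 mm high, this point 26 mm above the bench and 73 mm from the tin's axis). They stand out of the neck on the tin's +x side (this one) and -x side, to 78 mm from the axis.
- spring_ring (a joint): Dark steel sprung ring round the foot of the neck, on which the cover's skirt rests. Value: travel in m, 0 with the cover locked on, grows downward as the cover is pressed, -0.005 with the cover off, hard stop at 0.007. It pushes up with 9 N at 0, plus 0.8 N per mm of press, and turns freely with the cover.
- cover: Loose red bell-shaped bayonet cover, 159 mm across, 82 mm high without its handle, 0.3 kg, open below. Origin: centre of the open lower edge, z up. Locked, its origin is 18 mm above the tin's and its x lies along the tin's x, the lugs held in 4 mm deep notches of the skirt: it cannot turn until pressed down at least 4 mm (5 to 6 mm is good; about 8 to 12 N by hand).
- cover_handle (a point): Point to grip on the cover's black bar handle, on the axis 105 mm above the cover's origin. The bar is 60 mm along the cover's x, 14 mm thick along its y, 82 to 118 mm above the origin. Kept pressed, turn about 80 degrees anticlockwise seen from above (65 to 95; stop at about 95), then lift straight up 70 mm to clear the knobs. To close, do it backwards, either way round.
- mat: Round black rubber mat, 240 mm across, 3 mm thick, fixed on the bench: the place for the cover. Origin: centre of the underside.
- jig: Plywood jig board 160 mm (x) by 190 mm (y), 15 mm thick, fixed on the bench. Origin: centre of the underside. It carries three coloured stations side by side along its y, 58 mm apart. Its front is its -x side, towards the robot.
- plate_red: Loose red steel template plate (absent in some runs: then None), 68 mm (x) by 34 mm (y), 5 mm thick, 90 g. Origin: centre of the underside, z up. At the start it lies on the tin's deck, under the cover, its x along the tin's x; plates lie side by side, 36 mm apart.
- keyhole_red (a point): Centre of the large end of the red plate's keyhole, in its underside, at x = -17 mm on the plate's centre line. The large end is 18 by 18 mm; the keyhole runs along the plate's x, tapers over x = -13 to -8 mm and goes on as a slot 8 mm wide that ends at x = +4 mm.
- knob_red (a point): Point to grip on the black knob of the red plate, at x = +16 mm on the plate's centre line, 35.5 mm above its underside. The knob is 12 mm thick along the plate's x, 20 mm along its y, and stands from 5 to 42 mm above the underside.
- stud_red (a point): Foot of the headed stud on the red station's pad (120 by 48 mm, surface 18 mm above the bench). Axes as the jig's: -x is the front. Neck 5 mm, head 11 mm diameter, from 7.5 to 11 mm above this point. A locked plate lies flat at this height, its x along the jig's, this point at about x = +1.5, y = 0 mm (1.5 mm play) in its frame. Stations swap places; one without its plate stays empty.
- plate_yellow: Loose yellow steel template plate (absent in some runs: then None), 68 mm (x) by 34 mm (y), 5 mm thick, 90 g. Origin: centre of the underside, z up. At the start it lies on the tin's deck, under the cover, its x along the tin's x; plates lie side by side, 36 mm apart.
- keyhole_yellow (a point): Centre of the large end of the yellow plate's keyhole, in its underside, at x = -17 mm on the plate's centre line. The large end is 18 by 18 mm; the keyhole runs along the plate's x, tapers over x = -13 to -8 mm and goes on as a slot 8 mm wide that ends at x = +4 mm.
- knob_yellow (a point): Point to grip on the black knob of the yellow plate, at x = +16 mm on the plate's centre line, 35.5 mm above its underside. The knob is 12 mm thick along the plate's x, 20 mm along its y, and stands from 5 to 42 mm above the underside.
- stud_yellow (a point): Foot of the headed stud on the yellow station's pad (120 by 48 mm, surface 18 mm above the bench). Axes as the jig's: -x is the front. Neck 5 mm, head 11 mm diameter, from 7.5 to 11 mm above this point. A locked plate lies flat at this height, its x along the jig's, this point at about x = +1.5, y = 0 mm (1.5 mm play) in its frame. Stations swap places; one without its plate stays empty.
- plate_blue: Loose blue steel template plate (absent in some runs: then None), 68 mm (x) by 34 mm (y), 5 mm thick, 90 g. Origin: centre of the underside, z up. At the start it lies on the tin's deck, under the cover, its x along the tin's x; plates lie side by side, 36 mm apart.
- keyhole_blue (a point): Centre of the large end of the blue plate's keyhole, in its underside, at x = -17 mm on the plate's centre line. The large end is 18 by 18 mm; the keyhole runs along the plate's x, tapers over x = -13 to -8 mm and goes on as a slot 8 mm wide that ends at x = +4 mm.
- knob_blue (a point): Point to grip on the black knob of the blue plate, at x = +16 mm on the plate's centre line, 35.5 mm above its underside. The knob is 12 mm thick along the plate's x, 20 mm along its y, and stands from 5 to 42 mm above the underside.
- stud_blue (a point): Foot of the headed stud on the blue station's pad (120 by 48 mm, surface 18 mm above the bench). Axes as the jig's: -x is the front. Neck 5 mm, head 11 mm diameter, from 7.5 to 11 mm above this point. A locked plate lies flat at this height, its x along the jig's, this point at about x = +1.5, y = 0 mm (1.5 mm play) in its frame. Stations swap places; one without its plate stays empty.
- water: Bystander, not part of the job: water bottle, blue cap, 64 mm wide, 190 mm high. Origin: centre of the underside.
- glue: Bystander, not part of the job: white glue bottle, 52 mm wide, 130 mm high. Origin: centre of the underside.
- mug: Bystander, not part of the job: blue mug, 80 mm wide, 92 mm high. Origin: centre of the underside.
- tape: Bystander, not part of the job: yellow tape measure, 62 x 34 mm, 58 mm high. Origin: centre of the underside.
- offcut: Bystander, not part of the job: wooden offcut 150 x 45 mm, 22 mm high. Origin: centre of the underside.

How it is judged:
By the outcome, as a careful person would: the job done as asked, in the order asked, and still so for the second after the job is handed in, with the robot touching nothing.
Of plate_red, plate_yellow, plate_blue only 2 to 3 are there at a start; the rules pass over those that are not, and their reading is None.
At some moment in a run one of cover may be knocked a few centimetres aside while the robot is not near it.
Once in a run the grip may slacken for a moment while it holds something.
It also fails if it takes over 210 s, if anything falls off the work surface, if the arm or the gripper's body presses on something with over 40 N, if the wrist force passes 120 N, or if a joint passes its speed limit or range.

## Working session

There is one attempt and no reset: what is moved stays moved. The work goes in short steps, Python scripts to look and compute and a shell command to move; the robot and the scene stay as the last step left them, time stands still between calls to the robot, and variables do not carry over. Pictures are saved under pics/ and viewed, at most 14 in all, crops included, and the job is handed in when it is done.

```bash
ls; mkdir -p pics; cat > h.py <<'E'
import numpy as np, cv2
from workcell import env, viewer, ticket, monitor
from scipy.spatial.transform import Rotation as R
def ray(cam,uv,st=None):
    c=viewer.get_calibration(cam);K=np.array(c["K"]);d=np.array(c["dist"])
    p=cv2.undistortPoints(np.array(uv,float).reshape(-1,1,2),K,d).reshape(-1,2)
    v=np.c_[p,np.ones(len(p))]
    if cam=="wrist":
        st=st or monitor.state();M=np.array(c["mount"]);T=np.eye(4);T[:3,:3]=R.from_quat(st["tcp_rot"]).as_matrix();T[:3,3]=st["tcp_pos"];W=T@M
    else: W=np.linalg.inv(np.array(c["extrinsics"]))
    return W[:3,3],v@W[:3,:3].T
def onz(cam,uv,z,st=None):
    o,v=ray(cam,uv,st); return o+v*((z-o[2])/v[:,2])[:,None]
def mask(im,lo,hi):
    return cv2.inRange(cv2.cvtColor(im,cv2.COLOR_BGR2HSV),np.array(lo),np.array(hi))
def blobs(m,amin=80):
    n,l,s,c=cv2.connectedComponentsWithStats(m)
    return [(int(s[i,4]),c[i].round(1).tolist(),s[i,:4].tolist()) for i in range(1,n) if s[i,4]>amin]
E
python3 - <<'E'
from h import *
for n in ["scene","side","wrist"]:
    im=viewer.capture(n); cv2.imwrite(f"pics/{n}0.png",im)
    c=viewer.get_calibration(n); print(n,np.array(c["K"]).round(0).tolist(),c["dist"],np.array(c.get("extrinsics",c.get("mount"))).round(3).tolist())
print(monitor.state())
E
```

```text
pics
shift.py
workcell.py
scene [[498.0, 0.0, 317.0], [0.0, 498.0, 248.0], [0.0, 0.0, 1.0]] [-0.11777788  0.          0.          0.          0.        ] [[-0.87, 0.493, -0.013, 485.851], [0.345, 0.589, -0.731, -120.53], [-0.353, -0.64, -0.682, 1203.579], [0.0, 0.0, 0.0, 1.0]]
side [[543.0, 0.0, 315.0], [0.0, 543.0, 233.0], [0.0, 0.0, 1.0]] [-0.09879727  0.          0.          0.          0.        ] [[-0.994, -0.109, -0.016, 571.501], [-0.07, 0.738, -0.671, 102.347], [0.086, -0.666, -0.741, 1284.4], [0.0, 0.0, 0.0, 1.0]]
wrist [[370.0, 0.0, 319.0], [0.0, 370.0, 244.0], [0.0, 0.0, 1.0]] [-0.04259754  0.          0.          0.          0.        ] [[-0.0, -0.972, -0.236, 66.843], [1.0, -0.0, -0.001, 0.946], [0.001, -0.236, 0.972, -179.992], [0.0, 0.0, 0.0, 1.0]]
{'t': 0.15, 'qpos': array([-1.21609808e+00,  8.77799238e-02,  1.37185845e+00,  1.81550887e-06,
        1.68359711e+00, -1.03117637e-01]), 'joint_velocities': array([ 0.00042887, -0.00145011, -0.0033009 , -0.00109905, -0.00051746,
        0.00020494]), 'tau': array([ 1.39147745e-03, -3.40647233e+01, -3.02794540e+01,  7.18515669e-02,
        3.05436237e-02, -1.14268423e-04]), 'tcp_pos': array([ 242.94073694, -492.98506295,  204.60063547]), 'tcp_rot': array([ 9.73914427e-01,  2.26914111e-01, -1.02158466e-04, -8.15035183e-04]), 'wrist_force': array([ 0.00302741, -1.2605592 , -0.38347698]), 'torque': array([-0.01884339,  0.00355107, -0.0051828 ]), 'gripper_force': 0.0, 'gripper_width': 93.93755265635268}
```

View pics/scene0.png

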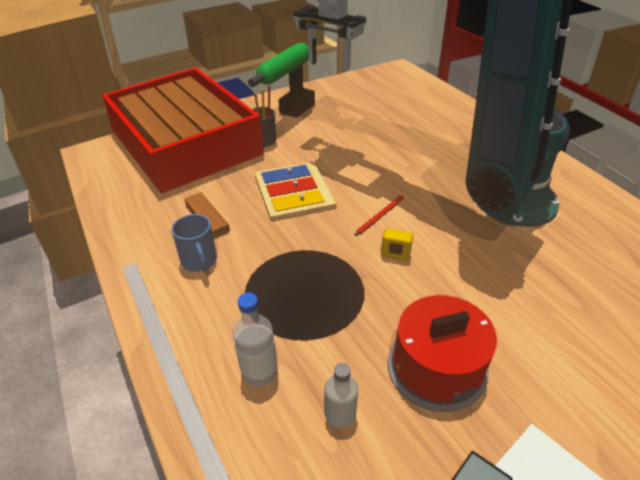

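View pics/side0.png

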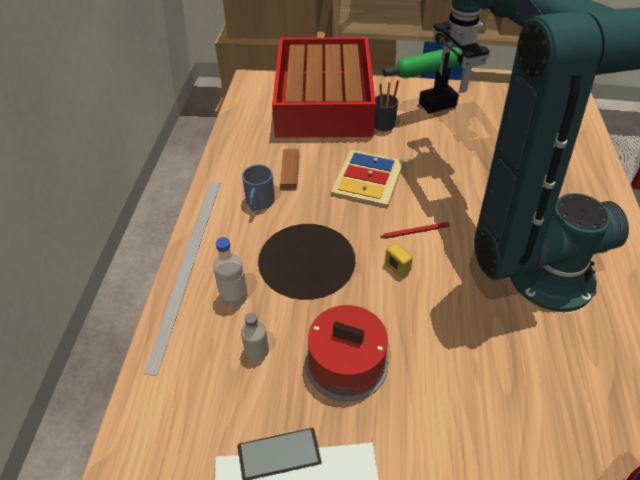

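The scene view shows the cover around (445,345) with its handle at (450,325), the mat at (305,293), and the jig at (295,190) with blue, red and yellow stations. The side view shows the same layout, with the cover at (347,345).

```bash
python3 - <<'E'
from h import *
bx={"scene":((380,290,120,120),(235,245,140,100),(250,155,90,65)),"side":((300,300,95,100),(250,220,115,80),(330,145,75,62))}
for n in bx:
    im=cv2.imread(f"pics/{n}0.png")
    def sub(b,lo,hi):
        m=np.zeros(im.shape[:2],np.uint8);x,y,w,h=b;m[y:y+h,x:x+w]=mask(im,lo,hi)[y:y+h,x:x+w];return m
    C,Mt,J=bx[n]
    # mat: outline -> plane z=3 -> ellipse centre
    m=sub(Mt,(0,0,0),(180,255,60)); cs=max(cv2.findContours(m,0,1)[0],key=cv2.contourArea)
    p=onz(n,cs.reshape(-1,2),3)[:,:2].astype(np.float32); print(n,"mat",cv2.fitEllipse(p))
    red=cv2.bitwise_or(sub(C,(0,120,90),(8,255,255)),sub(C,(172,120,90),(180,255,255)))
    hull=np.zeros_like(red); c=max(cv2.findContours(red,0,1)[0],key=cv2.contourArea); cv2.drawContours(hull,[cv2.convexHull(c)],-1,255,-1)
    dk=cv2.bitwise_and(sub(C,(0,0,0),(180,255,60)),hull)
    dkb=max(cv2.findContours(dk,0,1)[0],key=cv2.contourArea); print("handle px",cv2.minAreaRect(dkb),"->z118",onz(n,[cv2.minAreaRect(dkb)[0]],118)[0].round(1))
    wh=sub(C,(0,0,150),(180,90,255)); 
    for b in blobs(wh,4): print("white",b[:2],onz(n,[b[1]],96)[0].round(1))
    for k,lo,hi in (("blue",(100,100,60),(125,255,255)),("red",(0,150,90),(6,255,255)),("red2",(174,150,90),(180,255,255)),("yel",(22,150,120),(34,255,255))):
        m=sub(J,lo,hi); cs=cv2.findContours(m,0,1)[0]
        if cs:
            c=max(cs,key=cv2.contourArea); p=onz(n,c.reshape(-1,2),18)[:,:2].astype(np.float32); 
            if len(p)>4: print(k,cv2.minAreaRect(p))
a=cv2.imread("pics/scene0.png")[150:225,240:345];b=cv2.imread("pics/side0.png")[140:210,325:410]
f=lambda i:cv2.resize(i,(400,300),interpolation=cv2.INTER_CUBIC)
c=cv2.imread("pics/scene0.png")[285:415,375:505];d=cv2.imread("pics/side0.png")[300:400,295:400]
cv2.imwrite("pics/z1.png",np.vstack([np.hstack([f(a),f(b)]),np.hstack([f(c),f(d)])]))
E
```

```text
scene mat ((616.396240234375, 36.683021545410156), (140.37985229492188, 156.36822509765625), 140.6027069091797)Traceback (most recent call last):
  File "<stdin>", line 14, in <module>
ValueError: max() iterable argument is empty
```

```bash
python3 - <<'E'
from h import *
for n,ps in (("scene",[(305,293),(270,290),(450,325),(445,328),(430,370),(487,323)]),("side",[(307,260),(348,332),(345,380),(317,328)])):
    h=cv2.cvtColor(cv2.imread(f"pics/{n}0.png"),cv2.COLOR_BGR2HSV)
    for p in ps: print(n,p,h[p[1],p[0]])
    print(onz(n,[ps[0]],3))
a=cv2.imread("pics/scene0.png")[150:225,240:345];b=cv2.imread("pics/side0.png")[140:210,325:410]
f=lambda i:cv2.resize(i,(400,300),interpolation=cv2.INTER_CUBIC)
c=cv2.imread("pics/scene0.png")[285:415,375:505];d=cv2.imread("pics/side0.png")[300:400,295:400]
cv2.imwrite("pics/z1.png",np.vstack([np.hstack([f(a),f(b)]),np.hstack([f(c),f(d)])]))
E
```

```text
scene (305, 293) [11 85 57]
scene (270, 290) [11 81 60]
scene (450, 325) [  8 159  64]
scene (445, 328) [  8 165  62]
scene (430, 370) [  5 212 108]
scene (487, 323) [  4 140 211]
[[593.36373633  11.25266411   3.        ]]
side (307, 260) [15 73 49]
side (348, 332) [ 10 136  47]
side (345, 380) [  4 179  87]
side (317, 328) [ 24  25 212]
[[593.9614901    8.30775201   3.        ]]
```

View pics/z1.png

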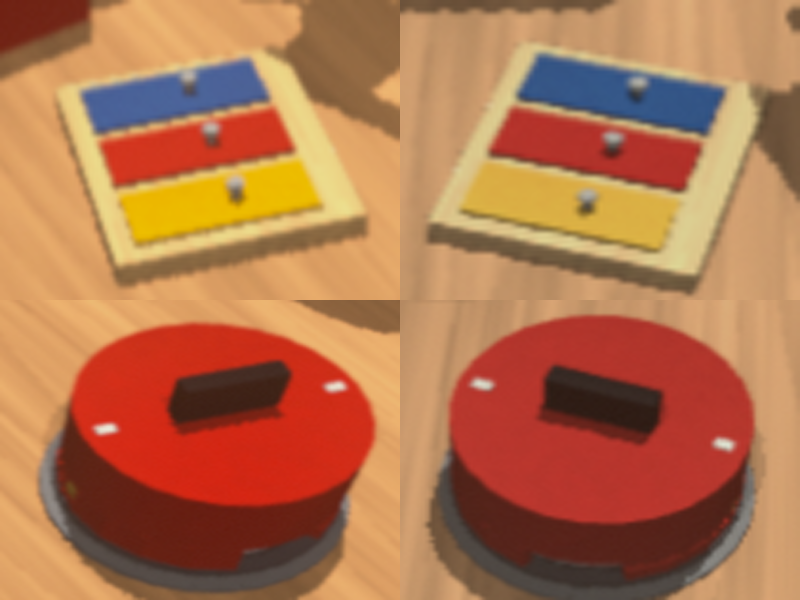

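The crops show the stud heads on their pads, and two white marks on the cover's top in line with the handle bar. The midpoint of those marks gives the axis.

```bash
python3 - <<'E'
from h import *
bx={"scene":((380,290,120,80),(235,245,140,100),(250,155,90,65)),"side":((300,300,95,70),(250,220,115,80),(330,145,75,62))}
for n in bx:
    im=cv2.imread(f"pics/{n}0.png")
    def sub(b,lo,hi):
        m=np.zeros(im.shape[:2],np.uint8);x,y,w,h=b;m[y:y+h,x:x+w]=mask(im,lo,hi)[y:y+h,x:x+w];return m
    C,Mt,J=bx[n]
    m=sub(Mt,(0,0,0),(180,255,80)); cs=max(cv2.findContours(m,0,1)[0],key=cv2.contourArea)
    p=onz(n,cs.reshape(-1,2),3)[:,:2].astype(np.float32); print(n,"mat",cv2.minEnclosingCircle(p),cv2.fitEllipse(p))
    wh=sub(C,(0,0,150),(180,160,255)); 
    for b in blobs(wh,4): print("white",b,onz(n,[b[1]],100)[0].round(1))
    for k,lo,hi in (("blue",(100,100,60),(125,255,255)),("red",(0,150,90),(8,255,255)),("red2",(174,150,90),(180,255,255)),("yel",(20,150,120),(34,255,255))):
        m=sub(J,lo,hi); cs=cv2.findContours(m,0,1)[0]
        if cs:
            c=max(cs,key=cv2.contourArea); p=onz(n,c.reshape(-1,2),18)[:,:2].astype(np.float32)
            if len(p)>4: print(k,np.round(np.array(sum([list(q) if np.ndim(q) else [q] for q in cv2.minAreaRect(p)],[])),2))
    g=sub(J,(0,0,60),(180,70,255))
    for b in blobs(g,3): print("stud?",b,onz(n,[b[1]],27)[0].round(1))
E
```

```text
scene mat ((593.207763671875, 6.415177822113037), 117.42603302001953) ((588.6431884765625, 6.79665994644165), (218.49131774902344, 235.38162231445312), 178.44198608398438)
white (2767, [429.6, 315.3], [380, 290, 120, 80]) [478.6 236.5 100. ]
white (35, [483.6, 322.1], [480, 320, 8, 5]) [410.9 293.7 100. ]
white (38, [409.0, 340.4], [405, 338, 9, 6]) [538.8 260.1 100. ]
blue [ 448.04 -359.62   40.83  113.08   77.49]
red [ 460.97 -303.23   46.57  117.48   77.43]
yel [ 473.4  -246.88   52.55  120.78   77.43]
stud? (114, [286.0, 170.1], [261, 164, 50, 19]) [ 445.8 -359.9   27. ]
stud? (4, [295.5, 177.0], [294, 177, 4, 1]) [ 439.2 -320.5   27. ]
stud? (5, [301.0, 176.0], [299, 176, 5, 1]) [ 425.4 -317.3   27. ]
stud? (4, [284.5, 179.0], [283, 179, 4, 1]) [ 466.7 -326.8   27. ]
stud? (5, [290.0, 178.0], [288, 178, 5, 1]) [ 453.  -323.6   27. ]
stud? (5, [274.0, 181.0], [272, 181, 5, 1]) [ 492.9 -332.5   27. ]
stud? (4, [279.5, 180.0], [278, 180, 4, 1]) [ 479.3 -329.3   27. ]
stud? (7, [295.0, 181.7], [294, 181, 3, 3]) [ 449.7 -303.3   27. ]
stud? (4, [268.5, 182.0], [267, 182, 4, 1]) [ 506
[... 367 characters left out ...]
 6]) [542.6 259.1 100. ]
white (27, [379.4, 347.6], [377, 345, 6, 6]) [415.2 292.6 100. ]
blue [ 452.01 -358.78   43.62  115.     77.86]
red [ 464.59 -302.7    47.95  118.     77.28]
yel [ 477.13 -246.34   48.64  118.15   77.58]
stud? (87, [368.6, 157.5], [349, 152, 45, 13]) [ 461.  -364.2   27. ]
stud? (9, [364.0, 165.4], [360, 165, 9, 2]) [ 472.4 -328.6   27. ]
stud? (8, [373.5, 167.5], [370, 167, 8, 2]) [ 445.5 -322.1   27. ]
stud? (4, [380.5, 169.0], [379, 169, 4, 1]) [ 425.9 -317.6   27. ]
stud? (9, [369.9, 172.1], [369, 171, 3, 4]) [ 454.8 -301.7   27. ]
stud? (4, [385.5, 170.0], [384, 170, 4, 1]) [ 411.9 -314.7   27. ]
stud? (8, [364.2, 185.2], [363, 184, 3, 4]) [ 468.  -246.8   27. ]
```

```bash
cat >> h.py <<'E'
def to(x,y,z,yaw=None):
    "print tool-axes shift (mm) and turn about tool z (rad) from measured pose; tool stays vertical"
    s=monitor.state();Q=R.from_quat(s["tcp_rot"]).as_matrix();d=Q.T@(np.array([x,y,z])-s["tcp_pos"])
    psi=np.arctan2(Q[1,0],Q[0,0]);rz=0 if yaw is None else -((yaw-psi+np.pi)%(2*np.pi)-np.pi)
    print("t%.1f"%s["t"],"tcp",s["tcp_pos"].round(1),"yaw %.4f"%psi,"q6 %.2f"%s["qpos"][5],"F",s["wrist_force"].round(1),"w %.1f"%s["gripper_width"],"| shift",d.round(1),"rz %.3f"%rz,"tilt",(Q[:2,2]).round(4))
def look(name,png=None):
    s=monitor.state();im=viewer.capture(name)
    if png: cv2.imwrite(f"pics/{png}.png",im)
    return s,im
E
A='27.5 -29.3 0 0 0 0 94'
python3 shift.py '27.5 -29.3 0 0 0 0 94;27.5 -29.3 0 0 0 0 94;27.5 -29.3 0 0 0 0 94;27.5 -29.3 0 0 0 0 94;27.5 -29.3 0 0 0 0 94'
python3 shift.py '27.5 -29.3 0 0 0 0 94;27.5 -29.3 0 0 0 0 94;27.5 -29.3 0 0 0 0 94;27.5 -29.3 0 0 0 0 94;27.5 -29.3 0 0 0 0 94'
python3 shift.py '27.5 -29.3 0 0 0 0 94;27.5 -29.3 0 0 0 0 94;27.5 -29.3 0 0 0 0 94;27.5 -29.3 0 0 0 0 94;27.5 -29.3 0 0 0 0 94'
python3 shift.py '27.5 -29.3 0 0 0 0 94;27.5 -29.3 0 0 0 0 94;27.5 -29.3 0 0 0 0 94;27.5 -29.3 0 0 0 0 94;27.5 -29.3 0 0 0 0 94'
python3 shift.py '0 0 0 0 0 0.12 94;0 0 0 0 0 0.12 94;0 0 0 0 0 0.12 94;0 0 0 0 0 0.12 94;0 0 0 0 0 0.12 94'
python3 shift.py '0 0 0 0 0 0.11 94;0 0 0 0 0 0 94;0 0 0 0 0 0 94;0 0 0 0 0 0 94'
python3 -c "
from h import *
to(477,276,205,-0.257)
s,im=look('wrist','w1')
wh=mask(im,(0,0,150),(180,110,255))
for b in blobs(wh,20):
  if b[0]<2000: print(b,onz('wrist',[b[1]],100,s)[0].round(1))"
```

```text
t: 0.57
tcp_pos: [301.6, -299.3, 205.0]
tcp_rot: [0.974, 0.226, -0.0, -0.0]
wrist_force: [0.8, 0.6, 0.1]
gripper_width: 94.0
gripper_force: 0.0
t: 0.98
tcp_pos: [360.1, -107.1, 205.4]
tcp_rot: [0.974, 0.227, 0.0, 0.0]
wrist_force: [1.4, -0.2, -0.9]
gripper_width: 93.9
gripper_force: 0.0
t: 1.4
tcp_pos: [418.7, 85.3, 205.4]
tcp_rot: [0.974, 0.227, 0.0, 0.0]
wrist_force: [1.8, -0.5, -0.2]
gripper_width: 93.5
gripper_force: 0.0
t: 1.82
tcp_pos: [477.4, 277.5, 205.0]
tcp_rot: [0.974, 0.227, -0.0, 0.0]
wrist_force: [1.5, 0.6, 0.7]
gripper_width: 94.3
gripper_force: 0.0
t: 2.23
tcp_pos: [477.2, 275.5, 204.8]
tcp_rot: [0.997, -0.074, -0.001, 0.0]
wrist_force: [-0.7, 0.4, -0.0]
gripper_width: 94.2
gripper_force: 0.0
t: 2.57
tcp_pos: [477.4, 275.3, 205.2]
tcp_rot: [0.992, -0.125, -0.0, 0.0]
wrist_force: [0.6, 0.3, -0.5]
gripper_width: 93.9
gripper_force: 0.0
t2.6 tcp [477.4 275.3 205.2] yaw -0.2499 q6 2.24 F [ 0.6  0.3 -0.5] w 93.9 | shift [-0.5 -0.6  0.2] rz 0.007 tilt [-0.0004 -0.0003]
(725, [268.4, 8.7], [245, 0, 48, 21]) [648.2 267.  100. ]
(248, [367.0, 24.1], [333, 12, 76, 24]) [621.4 2
[... 704 characters left out ...]
13, 14]) [530.5 421.3 100. ]
(215, [617.7, 302.9], [594, 295, 46, 16]) [362.4  40.7 100. ]
(95, [315.6, 320.7], [312, 315, 8, 13]) [412.1 293.8 100. ]
(50, [510.3, 323.2], [502, 319, 19, 8]) [368.2 134.4 100. ]
(110, [402.2, 340.2], [386, 332, 31, 16]) [376.2 226.9 100. ]
(34, [382.5, 342.6], [376, 338, 12, 11]) [378.2 243.6 100. ]
(117, [409.3, 347.3], [388, 341, 44, 12]) [368.  222.3 100. ]
(216, [188.5, 401.3], [165, 393, 55, 18]) [363.5 424.5 100. ]
(371, [206.1, 407.2], [158, 393, 93, 30]) [353.8 411.  100. ]
(543, [252.1, 404.4], [201, 393, 94, 25]) [346.8 369.6 100. ]
(23, [304.0, 399.7], [300, 398, 9, 4]) [340.2 323.1 100. ]
(23, [285.5, 403.3], [278, 400, 16, 7]) [340.7 340.1 100. ]
```

View pics/w1.png

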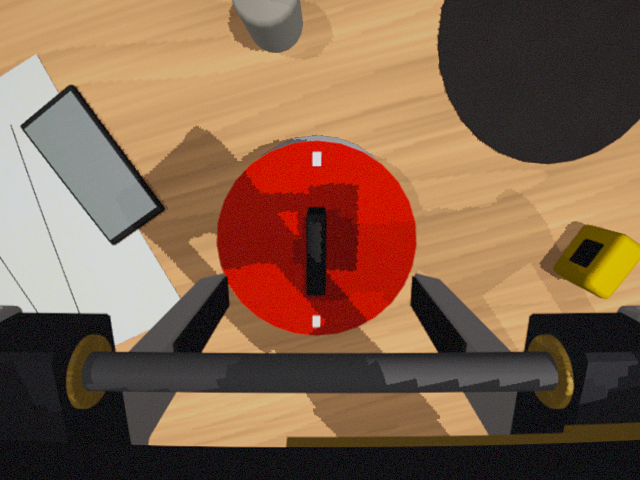

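The wrist view shows the cover top at about (316,238), with its marks at (316,158) and (316,321). That puts the axis at (476.5,276.8) and the yaw at -0.255. I'll descend and grip the bar.

```bash

python3 shift.py '-1.2 -1.2 0 0 0 0.006 94;0 0 25 0 0 0 94;0 0 25 0 0 0 94;0 0 25 0 0 0 94;0 0 20 0 0 0 94' 40
python3 shift.py '0 0 5 0 0 0 94;0 0 0 0 0 0 94'
python3 shift.py '0 0 0 0 0 0 5;0 0 0 0 0 0 5;0 0 0 0 0 0 5;0 0 0 0 0 0 5;0 0 0 0 0 0 5' 45
python3 shift.py '0 0 0 0 0 0 5;0 0 0 0 0 0 5;0 0 0 0 0 0 5;0 0 0 0 0 0 5;0 0 0 0 0 0 5' 45
python3 -c "
from h import *
to(476.5,276.8,99,-0.255)"
```

```text
t: 3.03
tcp_pos: [475.9, 276.6, 108.6]
tcp_rot: [0.992, -0.128, -0.001, 0.0]
wrist_force: [-0.2, -0.0, -1.0]
gripper_width: 93.9
gripper_force: 0.0
t: 3.2
tcp_pos: [475.2, 276.3, 103.4]
tcp_rot: [0.992, -0.129, -0.002, 0.001]
wrist_force: [-0.4, -0.6, -0.1]
gripper_width: 93.9
gripper_force: 0.0
t: 3.62
tcp_pos: [477.2, 277.1, 106.6]
tcp_rot: [0.992, -0.129, 0.001, -0.0]
wrist_force: [0.5, -0.2, -0.4]
gripper_width: 64.3
gripper_force: 0.0
t: 4.03
tcp_pos: [476.6, 276.8, 105.4]
tcp_rot: [0.992, -0.129, -0.0, 0.0]
wrist_force: [0.5, 0.6, -0.7]
gripper_width: 30.6
gripper_force: 0.0
t4.0 tcp [476.6 276.8 105.4] yaw -0.2582 q6 2.25 F [ 0.5  0.6 -0.7] w 30.6 | shift [-0.1  0.   6.4] rz -0.003 tilt [-0.0001 -0.0001]
```

```bash

python3 shift.py '0 0 0 0 0 0 5;0 0 0 0 0 0 5;0 0 0 0 0 0 5;0 0 0 0 0 0 5;0 0 0 0 0 0 5' 45
python3 shift.py '0 0 2 0 0 0 5;0 0 2 0 0 0 5;0 0 1.5 0 0 0 5;0 0 0 0 0 0 5;0 0 0 0 0 0 5' 45
python3 -c "
from h import *
to(476.5,276.8,99,-0.255)"
```

```text
t: 4.45
tcp_pos: [476.7, 277.5, 105.4]
tcp_rot: [0.992, -0.129, 0.0, -0.001]
wrist_force: [0.9, 2.6, -1.0]
gripper_width: 13.8
gripper_force: 45.0
t: 4.87
tcp_pos: [477.0, 277.5, 102.3]
tcp_rot: [0.992, -0.129, 0.001, -0.001]
wrist_force: [-2.5, 1.3, 8.6]
gripper_width: 13.9
gripper_force: 45.0
t4.9 tcp [477.  277.5 102.3] yaw -0.2581 q6 2.25 F [-2.5  1.3  8.6] w 13.9 | shift [-0.3  0.8  3.3] rz -0.003 tilt [0.0018 0.0017]
```

```bash

python3 shift.py '0 0 1.5 0 0 0 5;0 0 1.5 0 0 0 5;0 0 0 0 0 0 5;0 0 0 0 0 0 5' 45
python3 -c "
from h import *
to(476.5,276.8,99.5,-0.255)"
```

```text
t: 5.2
tcp_pos: [477.0, 277.5, 99.8]
tcp_rot: [0.992, -0.129, 0.001, -0.001]
wrist_force: [-3.2, 1.8, 9.4]
gripper_width: 13.8
gripper_force: 45.0
t5.2 tcp [477.  277.5  99.8] yaw -0.2581 q6 2.25 F [-3.2  1.8  9.4] w 13.8 | shift [-0.3  0.8  0.3] rz -0.003 tilt [0.0021 0.0018]
```

```bash

python3 shift.py '0 0 0 0 0 -0.1 5;0 0 0 0 0 -0.1 5;0 0 0 0 0 -0.1 5;0 0 0 0 0 -0.1 5;0 0 0 0 0 -0.1 5'
python3 shift.py '0 0 0 0 0 -0.1 5;0 0 0 0 0 -0.1 5;0 0 0 0 0 -0.1 5;0 0 0 0 0 -0.1 5;0 0 0 0 0 0 5'
python3 -c "
from h import *
to(476.5,276.8,99.5,-0.255+1.4)"
```

```text
t: 5.62
tcp_pos: [477.1, 277.4, 99.9]
tcp_rot: [0.992, 0.123, 0.001, -0.001]
wrist_force: [-2.4, 1.6, 10.7]
gripper_width: 13.5
gripper_force: 45.0
t: 6.03
tcp_pos: [477.1, 277.4, 100.0]
tcp_rot: [0.948, 0.317, 0.001, -0.0]
wrist_force: [-1.9, 0.4, 8.6]
gripper_width: 13.6
gripper_force: 45.0
t6.0 tcp [477.1 277.4 100. ] yaw 0.6453 q6 1.35 F [-1.9  0.4  8.6] w 13.6 | shift [-0.8  0.1  0.5] rz -0.500 tilt [0.0025 0.0015]
```

```bash

python3 shift.py '0 0 0 0 0 -0.1 5;0 0 0 0 0 -0.1 5;0 0 0 0 0 -0.1 5;0 0 0 0 0 -0.1 5;0 0 0 0 0 -0.1 5'
python3 shift.py '0 0 0 0 0 -0.02 5;0 0 0 0 0 0 5'
python3 shift.py '0 0 -4 0 0 0 5;0 0 -8 0 0 0 5;0 0 -8 0 0 0 5;0 0 -8 0 0 0 5;0 0 0 0 0 0 5'
python3 -c "
from h import *
to(476.5,276.8,99.5,-0.255+1.4)"
```

```text
t: 6.45
tcp_pos: [477.3, 277.3, 100.0]
tcp_rot: [0.84, 0.542, 0.002, 0.0]
wrist_force: [-2.7, 0.4, 9.8]
gripper_width: 13.8
gripper_force: 45.0
t: 6.62
tcp_pos: [477.3, 277.3, 100.0]
tcp_rot: [0.836, 0.549, 0.002, 0.0]
wrist_force: [-2.0, 1.4, 10.0]
gripper_width: 13.4
gripper_force: 45.0
t: 7.03
tcp_pos: [477.0, 276.6, 126.0]
tcp_rot: [0.836, 0.549, 0.0, 0.0]
wrist_force: [1.0, -0.9, -2.4]
gripper_width: 13.7
gripper_force: 45.0
t7.0 tcp [477.  276.6 126. ] yaw 1.1616 q6 0.83 F [ 1.  -0.9 -2.4] w 13.7 | shift [-0.  -0.6 26.5] rz 0.017 tilt [ 0.0012 -0.0003]
```

```bash

python3 shift.py '0 0 -15 0 0 0 5;0 0 -20 0 0 0 5;0 0 -20 0 0 0 5;0 0 -20 0 0 0 5;0 0 -10 0 0 0 5'
python3 shift.py '-20.2 21.6 0 0 0 0 5;-20.2 21.6 0 0 0 0 5;-20.2 21.6 0 0 0 0 5;-20.2 21.6 0 0 0 0 5;-20.2 21.6 0 0 0 0 5'
python3 shift.py '-20.2 21.6 0 0 0 0 5;-20.2 21.6 0 0 0 0 5;-20.2 21.6 0 0 0 0 5;-20.2 21.6 0 0 0 0 5;-20.2 21.6 0 0 0 0 5'
python3 shift.py '0 0 25 0 0 0 5;0 0 25 0 0 0 5;0 0 25 0 0 0 5;0 0 20 0 0 0 5;0 0 0 0 0 0 5'
python3 shift.py '0 0 0 0 0 0 5;0 0 0 0 0 0 5'
python3 -c "
from h import *
to(594.5,6,91,None)"
```

```text
t: 7.45
tcp_pos: [477.1, 276.8, 211.7]
tcp_rot: [0.836, 0.549, 0.001, 0.0]
wrist_force: [0.7, 0.5, -2.2]
gripper_width: 13.5
gripper_force: 45.0
t: 7.87
tcp_pos: [535.3, 139.7, 208.5]
tcp_rot: [0.836, 0.549, -0.001, -0.0]
wrist_force: [0.1, 0.1, -2.5]
gripper_width: 13.7
gripper_force: 45.0
t: 8.28
tcp_pos: [594.2, 4.0, 208.3]
tcp_rot: [0.836, 0.549, -0.001, -0.001]
wrist_force: [0.7, 1.0, -2.5]
gripper_width: 13.8
gripper_force: 45.0
t: 8.7
tcp_pos: [590.0, 5.5, 107.4]
tcp_rot: [0.836, 0.549, -0.006, -0.004]
wrist_force: [-1.1, -0.2, -4.4]
gripper_width: 13.5
gripper_force: 45.0
t: 8.87
tcp_pos: [594.9, 5.5, 115.8]
tcp_rot: [0.836, 0.549, 0.0, 0.0]
wrist_force: [0.0, -0.1, -1.5]
gripper_width: 13.7
gripper_force: 45.0
t8.9 tcp [594.9   5.5 115.8] yaw 1.1618 q6 0.32 F [ 0.  -0.1 -1.5] w 13.7 | shift [ 0.3 -0.6 24.8] rz 0.000 tilt [ 0.001  -0.0003]
```

```bash

python3 shift.py '0 0 8 0 0 0 5;0 0 8 0 0 0 5;0 0 4 0 0 0 5;0 0 2 0 0 0 5;0 0 0 0 0 0 5'
python3 shift.py '0 0 1.5 0 0 0 5;0 0 1.5 0 0 0 5;0 0 1 0 0 0 5;0 0 0 0 0 0 5;0 0 0 0 0 0 5'
```

```text
t: 9.28
tcp_pos: [593.9, 5.7, 92.1]
tcp_rot: [0.836, 0.549, -0.001, -0.0]
wrist_force: [-0.2, -0.1, -2.2]
gripper_width: 14.1
gripper_force: 45.0
t: 9.7
tcp_pos: [594.8, 5.6, 90.2]
tcp_rot: [0.836, 0.549, 0.001, 0.0]
wrist_force: [-2.7, 0.1, 2.5]
gripper_width: 13.6
gripper_force: 45.0
```

```bash

python3 shift.py '0 0 0 0 0 0 60;0 0 0 0 0 0 60;0 0 0 0 0 0 60;0 0 0 0 0 0 60;0 0 0 0 0 0 60'
python3 shift.py '0 0 -20 0 0 0 60;0 0 -25 0 0 0 60;0 0 -30 0 0 0 60;0 0 -30 0 0 0 60;0 0 -30 0 0 0 60'
python3 shift.py '20.2 -21.6 0 0 0 0 60;20.2 -21.6 0 0 0 0 60;20.2 -21.6 0 0 0 0 60;20.2 -21.6 0 0 0 0 60;20.2 -21.6 0 0 0 0 60'
python3 shift.py '20.2 -21.6 0 0 0 0 60;20.2 -21.6 0 0 0 0 60;20.2 -21.6 0 0 0 0 60;20.2 -21.6 0 0 0 0 60;20.2 -21.6 0 0 0 0 60'
python3 shift.py '0 0 0 0 0 0.12 60;0 0 0 0 0 0.12 60;0 0 0 0 0 0.12 60;0 0 0 0 0 0.12 60;0 0 0 0 0 0.12 60'
python3 shift.py '0 0 0 0 0 0.12 60;0 0 0 0 0 0.12 60;0 0 0 0 0 0.12 60;0 0 0 0 0 0.12 60;0 0 0 0 0 0.12 60'
python3 shift.py '0 0 0 0 0 0.12 60;0 0 0 0 0 0.1 60;0 0 0 0 0 0 60;0 0 0 0 0 0 60;0 0 0 0 0 0 60'
python3 -c "
from h import *
to(476.5,276.8,215,-0.255)
s,im=look('wrist','w2')
look('side','s2')
for k,lo,hi in (('blue',(100,100,30),(125,255,255)),('red',(0,150,60),(8,255,255)),('yel',(20,140,80),(34,255,255))):
  m=mask(im,lo,hi)
  for b in blobs(m,300): print(k,b,onz('wrist',[b[1]],45,s)[0].round(1))"
```

```text
t: 10.12
tcp_pos: [594.5, 5.5, 88.8]
tcp_rot: [0.836, 0.549, -0.0, 0.0]
wrist_force: [0.0, -0.6, 0.3]
gripper_width: 43.8
gripper_force: 0.0
t: 10.53
tcp_pos: [594.2, 5.6, 225.1]
tcp_rot: [0.836, 0.549, -0.0, -0.0]
wrist_force: [-0.1, -0.7, -0.0]
gripper_width: 60.1
gripper_force: 0.0
t: 10.95
tcp_pos: [534.9, 142.2, 224.0]
tcp_rot: [0.836, 0.549, 0.0, 0.0]
wrist_force: [-0.0, 0.3, 0.0]
gripper_width: 60.2
gripper_force: 0.0
t: 11.37
tcp_pos: [475.9, 278.0, 223.9]
tcp_rot: [0.836, 0.549, 0.0, 0.0]
wrist_force: [0.3, -0.2, -0.2]
gripper_width: 60.2
gripper_force: 0.0
t: 11.78
tcp_pos: [476.5, 277.0, 223.8]
tcp_rot: [0.962, 0.275, -0.0, 0.0]
wrist_force: [0.1, 0.4, -0.5]
gripper_width: 60.1
gripper_force: 0.0
t: 12.2
tcp_pos: [476.6, 276.8, 223.8]
tcp_rot: [1.0, -0.022, 0.0, 0.0]
wrist_force: [-0.1, -0.0, -0.8]
gripper_width: 60.0
gripper_force: 0.0
t: 12.62
tcp_pos: [476.6, 276.9, 223.9]
tcp_rot: [0.992, -0.128, -0.0, 0.0]
wrist_force: [0.8, 0.1, 0.4]
gripper_width: 59.9
gripper_force: 0.0
t12.6 tcp [476.6 276.9 223.9] yaw -0.2560 q6 2.25 F [0.8 0.1 0.4] w 59.9 | shift [-0.1  0.1  8.9] rz -0.001 tilt [-0.     -0.0001]
blue (1623, [354.2, 223.8], [337, 191, 37, 69]) [468.5 242.1  45. ]
red (15798, [558.6, 58.2], [472, 0, 168, 120]) [571.1  24.7  45. ]
red (1443, [282.4, 224.1], [264, 191, 36, 68]) [486.1 310.7  45. ]
yel (3182, [590.4, 253.8], [545, 220, 87, 70]) [376.6  13.2  45. ]
yel (319, [480.5, 378.6], [471, 339, 16, 71]) [262.8 146.2  45. ]
```

View pics/w2.png

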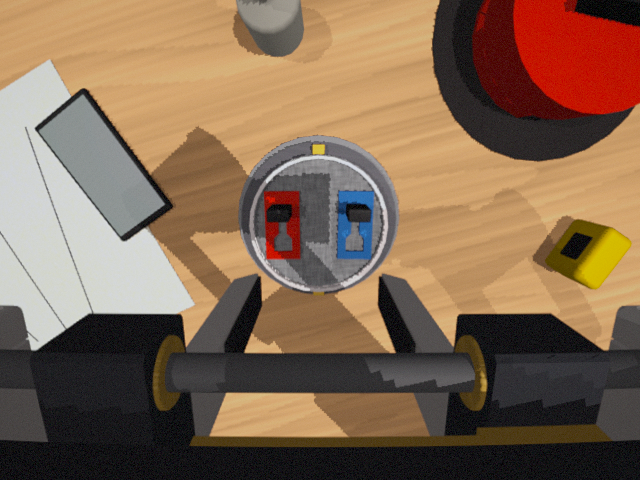

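The deck holds only two plates, red at (282,224) and blue at (354,224), with the knob ends at the top of the image. The yellow one is absent. The cover is standing on the mat. Next is the red knob.

```bash

python3 shift.py '8 -18 25 0 0 0 40;8 -18 25 0 0 0 40;0 0 25 0 0 0 40;0 0 25 0 0 0 40;0 0 25 0 0 0 40' 30
python3 shift.py '0 0 15 0 0 0 40;0 0 10 0 0 0 40;0 0 5 0 0 0 40;0 0 0 0 0 0 40;0 0 0 0 0 0 40'
python3 -c "
from h import *
to(501.1,307.6,57,-0.255)
look('wrist','w3')"
```

```text
t: 13.13
tcp_pos: [501.3, 307.8, 97.6]
tcp_rot: [0.992, -0.128, 0.0, 0.0]
wrist_force: [-0.2, -0.2, -0.8]
gripper_width: 39.7
gripper_force: 0.0
t: 13.55
tcp_pos: [501.9, 307.8, 70.0]
tcp_rot: [0.992, -0.129, 0.001, -0.0]
wrist_force: [-0.3, -0.4, 0.4]
gripper_width: 39.5
gripper_force: 0.0
t13.6 tcp [501.9 307.8  70. ] yaw -0.2580 q6 2.28 F [-0.3 -0.4  0.4] w 39.5 | shift [-0.7  0.4 13. ] rz -0.003 tilt [0.0015 0.0006]
```

View pics/w3.png

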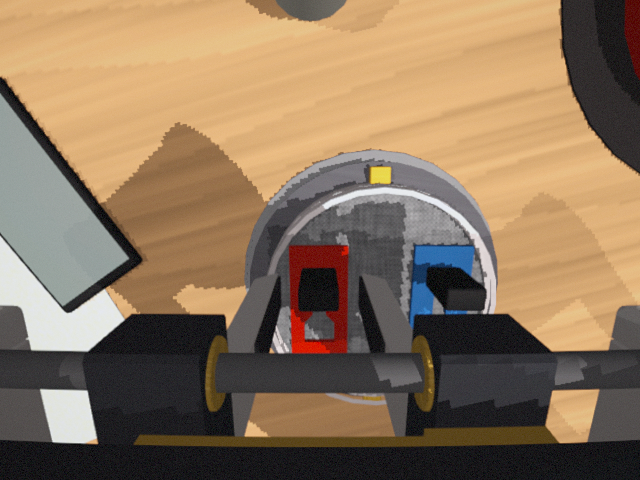

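The red knob at (319,288) sits centred between the fingers. I'll go down and grip it.

```bash

python3 shift.py '0 0 6 0 0 0 40;0 0 5 0 0 0 40;0 0 2 0 0 0 40;0 0 0 0 0 0 40;0 0 0 0 0 0 10'
python3 shift.py '0 0 0 0 0 0 10;0 0 0 0 0 0 10;0 0 0 0 0 0 10;0 0 0 0 0 0 10;0 0 0 0 0 0 10' 35
python3 shift.py '0 0 -2 0 0 0 10;0 0 -8 0 0 0 10;0 0 -15 0 0 0 10;0 0 -20 0 0 0 10;0 0 0 0 0 0 10'
python3 -c "
from h import *
to(501.1,307.6,57,-0.255)"
```

```text
t: 14.02
tcp_pos: [501.1, 307.4, 55.7]
tcp_rot: [0.992, -0.129, -0.0, 0.0]
wrist_force: [0.4, -0.2, 0.1]
gripper_width: 36.2
gripper_force: 0.0
t: 14.43
tcp_pos: [501.5, 307.6, 56.2]
tcp_rot: [0.992, -0.129, 0.0, -0.0]
wrist_force: [0.8, 0.5, -0.6]
gripper_width: 19.4
gripper_force: 35.0
t: 14.85
tcp_pos: [503.7, 308.8, 105.9]
tcp_rot: [0.992, -0.129, 0.004, -0.002]
wrist_force: [0.2, -0.1, 0.6]
gripper_width: 19.6
gripper_force: 35.0
t14.8 tcp [503.7 308.8 105.9] yaw -0.2582 q6 2.28 F [ 0.2 -0.1  0.6] w 19.6 | shift [-2.5  2.  48.9] rz -0.003 tilt [0.0076 0.0035]
```

```bash

python3 shift.py '0 0 -20 0 0 0 10;0 0 -20 0 0 0 10;0 0 -10 0 0 0 10;1.4 15 0 0 0 0 10;1.4 30 0 0 0 0 10'
python3 shift.py '1.4 30 0 0 0 0 10;1.4 30 0 0 0 0 10;1.4 30 0 0 0 0 10;1.4 30 0 0 0 0 10;1.4 30 0 0 0 0 10'
python3 shift.py '1.4 30 0 0 0 0 10;1.4 30 0 0 0 0 10;1.4 30 0 0 0 0 10;1.4 30 0 0 0 0 10;1.4 30 0 0 0 0 10'
python3 shift.py '1.4 30 0 0 0 0 10;1.4 30 0 0 0 0 10;1.4 30 0 0 0 0 10;1.4 30 0 0 0 0 10;1.4 30 0 0 0 0 10'
python3 shift.py '1.4 30 0 0 0 0 10;1.4 30 0 0 0 0 10;1.4 30 0 0 0 -0.04 10;0 10 0 0 0 0 10;0 0 0 0 0 0 10'
python3 shift.py '0 0 0 0 0 0 10;0 0 0 0 0 0 10;0 0 0 0 0 0 10'
python3 -c "
from h import *
to(374,-285,157,-0.22)
look('wrist','w4')"
```

```text
t: 15.27
tcp_pos: [492.8, 264.4, 150.8]
tcp_rot: [0.992, -0.127, 0.001, -0.001]
wrist_force: [0.1, -1.6, -1.4]
gripper_width: 19.9
gripper_force: 35.0
t: 15.68
tcp_pos: [459.2, 114.3, 149.3]
tcp_rot: [0.992, -0.129, -0.001, 0.001]
wrist_force: [0.7, 0.0, -1.2]
gripper_width: 19.8
gripper_force: 35.0
t: 16.1
tcp_pos: [427.5, -32.0, 149.5]
tcp_rot: [0.992, -0.129, -0.001, 0.0]
wrist_force: [0.7, 0.0, -0.3]
gripper_width: 19.6
gripper_force: 35.0
t: 16.52
tcp_pos: [395.9, -178.5, 149.5]
tcp_rot: [0.992, -0.129, -0.001, -0.0]
wrist_force: [-0.5, -0.1, -1.0]
gripper_width: 19.7
gripper_force: 35.0
t: 16.93
tcp_pos: [375.1, -276.4, 149.6]
tcp_rot: [0.994, -0.111, -0.001, -0.0]
wrist_force: [0.2, 0.9, -1.5]
gripper_width: 19.8
gripper_force: 35.0
t: 17.18
tcp_pos: [377.0, -273.6, 150.8]
tcp_rot: [0.994, -0.108, -0.0, -0.0]
wrist_force: [-0.5, -0.1, -1.6]
gripper_width: 19.8
gripper_force: 35.0
t17.2 tcp [ 377.  -273.6  150.8] yaw -0.2166 q6 1.04 F [-0.5 -0.1 -1.6] w 19.8 | shift [-0.5 11.8 -6.2] rz 0.003 tilt [-0.      0.0006]
```

View pics/w4.png

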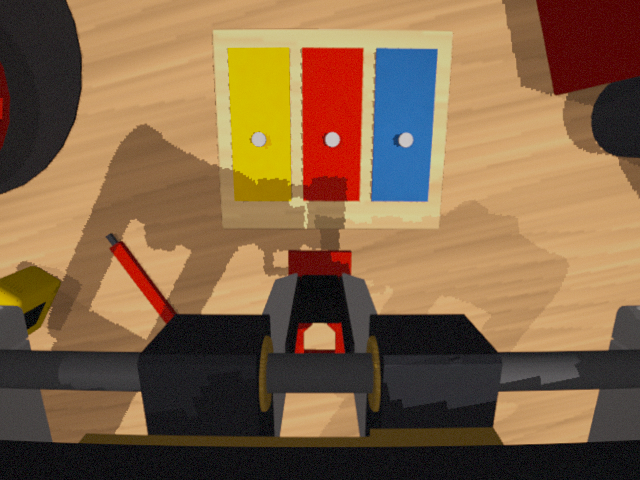

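```bash

python3 -c "
from h import *
s=monitor.state();im=cv2.imread('pics/w4.png')
m=mask(im,(0,0,150),(180,60,255));m[:120]=0;m[160:]=0;m[:,:240]=0;m[:,420:]=0
st=[]
for b in blobs(m,60): p=onz('wrist',[b[1]],29,s)[0]; st.append(p); print(b,p.round(1))
st.sort if 0 else None
print('jig yaw',np.arctan2(*(st[0]-st[-1])[[1,0]])-np.pi/2, np.linalg.norm(st[0]-st[-1]))
r=mask(im,(0,120,40),(10,255,255));r[:244]=0;r[275:]=0;r[:,:280]=0;r[:,360:]=0
c=max(cv2.findContours(r,0,1)[0],key=cv2.contourArea);print(cv2.boundingRect(c))
p=onz('wrist',[(289.5,251),(350.5,251),(320,251)],s['tcp_pos'][2]-16.2+5,s)
Q=R.from_quat(s['tcp_rot']).as_matrix();print('plate edge in tool',((p-s['tcp_pos'])@Q).round(1))
for q in c.reshape(-1,2)[::6]: pass
"
```

```text
(158, [258.4, 139.0], [252, 132, 14, 15]) [ 465. -245.   29.]
(157, [332.0, 139.1], [326, 132, 14, 15]) [ 452.3 -301.7   29. ]
(162, [405.6, 139.5], [399, 133, 14, 14]) [ 439.7 -358.5   29. ]
jig yaw -0.21919554010318354 116.3289254949266
(288, 250, 64, 25)
plate edge in tool [[ 17.4 -14.6  11.2]
 [ 17.4  18.1  11.2]
 [ 17.4   1.7  11.2]]
```

Stud heads: yellow (259,139), red (332,139), blue (405,139). The red plate is held straight, with its front edge at row 250. I'll move over the red stud.

```bash

python3 shift.py '28.2 2.6 0 0 0 0.003 10;28.2 2.6 0 0 0 0 10;28.2 2.6 0 0 0 0 10;28 2.7 0 0 0 0 10;0 0 10 0 0 0 10'
python3 shift.py '0 0 25 0 0 0 10;0 0 25 0 0 0 10;0 0 20 0 0 0 10;0 0 10 0 0 0 10;0 0 0 0 0 0 10'
python3 shift.py '0 0 0 0 0 0 10;0 0 0 0 0 0 10;0 0 0 0 0 0 10'
python3 -c "
from h import *
to(484.7,-308.1,34.2,-0.219)
look('scene','sc5')
look('side','si5')
a=cv2.imread('pics/sc5.png')[110:230,230:390];b=cv2.imread('pics/si5.png')[90:210,310:470]
cv2.imwrite('pics/z5.png',np.vstack([cv2.resize(i,(400,300),interpolation=cv2.INTER_CUBIC) for i in (a,b)]))"
```

```text
t: 17.65
tcp_pos: [489.5, -310.4, 142.1]
tcp_rot: [0.994, -0.109, 0.003, 0.001]
wrist_force: [-0.3, 0.4, -0.6]
gripper_width: 19.5
gripper_force: 35.0
t: 18.07
tcp_pos: [482.4, -307.5, 57.6]
tcp_rot: [0.994, -0.11, -0.003, -0.002]
wrist_force: [-0.2, -0.6, -0.7]
gripper_width: 19.8
gripper_force: 35.0
t: 18.32
tcp_pos: [485.4, -310.6, 63.2]
tcp_rot: [0.994, -0.11, 0.002, 0.001]
wrist_force: [0.1, -0.4, -0.7]
gripper_width: 19.5
gripper_force: 35.0
t18.3 tcp [ 485.4 -310.6   63.2] yaw -0.2211 q6 1.12 F [ 0.1 -0.4 -0.7] w 19.5 | shift [-1.3 -2.3 29. ] rz -0.002 tilt [ 0.003  -0.0025]
```

View pics/z5.png

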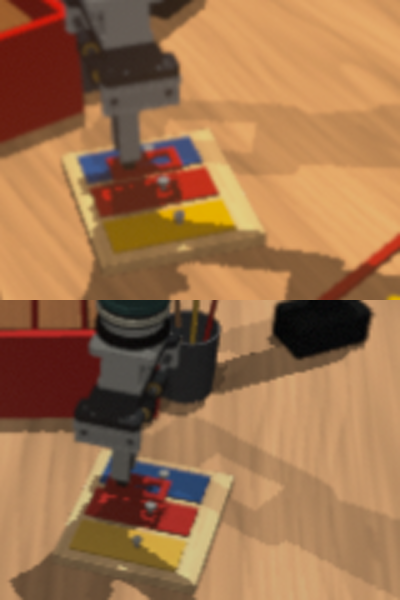

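The plate hovers over the red stud, about 29 mm above seated. I'll trim the position before lowering.

```bash

python3 shift.py '-0.8 -1.8 6 0 0 0 10;0 0 4 0 0 0 10;0 0 0 0 0 0 10;0 0 0 0 0 0 10;0 0 0 0 0 0 10'
python3 -c "
from h import *
to(484.7,-308.1,34.2,-0.219)"
```

```text
t: 18.83
tcp_pos: [483.9, -307.8, 50.7]
tcp_rot: [0.994, -0.11, -0.0, -0.0]
wrist_force: [0.5, 0.1, -0.8]
gripper_width: 19.8
gripper_force: 35.0
t18.8 tcp [ 483.9 -307.8   50.7] yaw -0.2212 q6 1.13 F [ 0.5  0.1 -0.8] w 19.8 | shift [ 0.9  0.1 16.5] rz -0.002 tilt [-0.0003  0.0002]
```

```bash

python3 shift.py '0.7 0 4 0 0 0 10;0 0 4 0 0 0 10;0 0 3 0 0 0 10;0 0 2 0 0 0 10;0 0 0 0 0 0 10'
python3 shift.py '0 0 1.5 0 0 0 10;0 0 1.5 0 0 0 10;0 0 1.5 0 0 0 10;0 0 0 0 0 0 10'
python3 -c "
from h import *
to(484.7,-308.1,34.2,-0.219)"
```

```text
t: 19.25
tcp_pos: [484.2, -307.7, 37.0]
tcp_rot: [0.994, -0.11, -0.001, -0.0]
wrist_force: [0.8, -0.0, -1.1]
gripper_width: 19.4
gripper_force: 35.0
t: 19.58
tcp_pos: [484.9, -308.3, 34.2]
tcp_rot: [0.994, -0.11, 0.0, 0.0]
wrist_force: [-0.4, 0.1, 2.5]
gripper_width: 20.0
gripper_force: 35.0
t19.6 tcp [ 484.9 -308.3   34.2] yaw -0.2212 q6 1.13 F [-0.4  0.1  2.5] w 20.0 | shift [-0.2 -0.1 -0. ] rz -0.002 tilt [ 0.0006 -0.0006]
```

```bash

python3 shift.py '-4 0 -0.5 0 0 0 10;-4 0 0 0 0 0 10;-4 0 0 0 0 0 10;-3 0 0 0 0 0 10;0 0 0 0 0 0 10'
python3 shift.py '-2 0 0 0 0 0 10;-2 0 0 0 0 0 10;-1 0 0 0 0 0 10;-1 0 0 0 0 0 10;0 0 0 0 0 0 10'
python3 -c "
from h import *
to(484.7-18.5*.976,-308.1+18.5*.2175,34.2,-0.219)"
```

```text
t: 20.0
tcp_pos: [469.3, -304.7, 34.2]
tcp_rot: [0.994, -0.111, -0.0, 0.0]
wrist_force: [-0.5, -0.2, 1.6]
gripper_width: 19.2
gripper_force: 35.0
t: 20.42
tcp_pos: [466.7, -304.2, 34.6]
tcp_rot: [0.994, -0.11, 0.003, 0.001]
wrist_force: [6.2, -1.8, -0.8]
gripper_width: 19.9
gripper_force: 35.0
t20.4 tcp [ 466.7 -304.2   34.6] yaw -0.2212 q6 1.11 F [ 6.2 -1.8 -0.8] w 19.9 | shift [-0.1 -0.1  0.4] rz -0.002 tilt [ 0.0062 -0.0021]
```

```bash

python3 shift.py '-1.5 0 0 0 0 0 10;0 0 0 0 0 0 10;0 0 0 0 0 0 10'
python3 shift.py '1 0 0 0 0 0 40;0 0 0 0 0 0 40;0 0 0 0 0 0 40;0 0 0 0 0 0 40;0 0 0 0 0 0 40'
python3 shift.py '0 0 -15 0 0 0 40;0 0 -25 0 0 0 40;0 0 -30 0 0 0 40;0 0 -30 0 0 0 40;0 0 -20 0 0 0 40'
python3 -c "
from h import *
to(482.9,237.9,160,-0.255)
s,im=look('wrist','w6')
look('side','s6')
a=cv2.imread('pics/s6.png')[90:210,310:470]
cv2.imwrite('pics/z6.png',np.hstack([cv2.resize(im,(400,300)),cv2.resize(a,(400,300),interpolation=cv2.INTER_CUBIC)]))
"
```

```text
t: 20.67
tcp_pos: [466.5, -304.1, 34.9]
tcp_rot: [0.994, -0.11, 0.005, 0.001]
wrist_force: [9.2, -1.5, -1.9]
gripper_width: 19.9
gripper_force: 35.0
t: 21.08
tcp_pos: [463.1, -303.2, 33.6]
tcp_rot: [0.994, -0.11, -0.001, -0.0]
wrist_force: [0.1, 0.3, -0.7]
gripper_width: 40.3
gripper_force: 0.0
t: 21.5
tcp_pos: [464.1, -303.9, 157.2]
tcp_rot: [0.994, -0.11, 0.001, 0.001]
wrist_force: [0.6, -0.3, 0.7]
gripper_width: 40.2
gripper_force: 0.0
t21.5 tcp [ 464.1 -303.9  157.2] yaw -0.2213 q6 1.11 F [ 0.6 -0.3  0.7] w 40.2 | shift [-100.6 -532.7   -4. ] rz 0.034 tilt [ 0.0024 -0.0023]
```

View pics/z6.png

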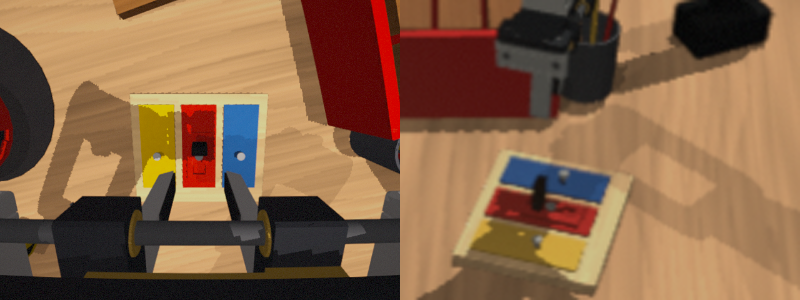

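The red plate is locked: its stud shows at (200,165), on the plate's centre line and in line with the others. Next is the blue plate.

```bash

python3 shift.py '-6.7 -35.5 0 0 0 0 40;-6.7 -35.5 0 0 0 0 40;-6.7 -35.5 0 0 0 0 40;-6.7 -35.5 0 0 0 0 40;-6.7 -35.5 0 0 0 0 40'
python3 shift.py '-6.7 -35.5 0 0 0 0 40;-6.7 -35.5 0 0 0 0 40;-6.7 -35.5 0 0 0 0 40;-6.7 -35.5 0 0 0 0 40;-6.7 -35.5 0 0 0 0 40'
python3 shift.py '-6.7 -35.5 0 0 0 0 40;-6.7 -35.5 0 0 0 0 40;-6.7 -35.5 0 0 0 0 40;-6.7 -35.5 0 0 0 0 40;-6.7 -35.5 0 0 0 0 40'
python3 shift.py '0 0 0 0 0 0.034 40;0 0 0 0 0 0 40;0 0 0 0 0 0 40;0 0 0 0 0 0 40'
python3 -c "
from h import *
to(482.9,237.9,72,-0.258)
s,im=look('wrist','w7')
for b in blobs(mask(im,(100,100,30),(125,255,255)),300): print(b,onz('wrist',[b[1]],45,s)[0].round(1))
m=mask(im,(0,0,0),(180,255,40))
for b in blobs(m,300):
  if b[1][1]<310 and b[0]<4000: print('dark',b,onz('wrist',[b[1]],82,s)[0].round(1))
"
```

```text
t: 22.02
tcp_pos: [468.6, -121.1, 151.9]
tcp_rot: [0.994, -0.111, -0.002, -0.0]
wrist_force: [2.2, -0.0, 0.2]
gripper_width: 40.4
gripper_force: 0.0
t: 22.43
tcp_pos: [474.8, 59.3, 152.1]
tcp_rot: [0.994, -0.11, -0.001, 0.0]
wrist_force: [0.4, 0.7, -0.4]
gripper_width: 39.5
gripper_force: 0.0
t: 22.85
tcp_pos: [481.2, 239.6, 151.9]
tcp_rot: [0.994, -0.11, -0.001, 0.001]
wrist_force: [0.7, -1.2, 0.5]
gripper_width: 40.2
gripper_force: 0.0
t: 23.18
tcp_pos: [482.0, 237.2, 152.8]
tcp_rot: [0.992, -0.127, -0.001, 0.001]
wrist_force: [0.3, -0.2, 0.4]
gripper_width: 40.0
gripper_force: 0.0
t23.2 tcp [482.  237.2 152.8] yaw -0.2556 q6 2.18 F [ 0.3 -0.2  0.4] w 40.0 | shift [ 0.8 -1.  80.8] rz 0.002 tilt [-0.0017 -0.0011]
(2288, [316.6, 257.9], [296, 218, 43, 83]) [468.7 241.5  45. ]
dark (1828, [426.8, 40.1], [413, 0, 43, 135]) [597.9 136.   82. ]
dark (3531, [596.0, 33.9], [545, 3, 95, 60]) [576.6  29.1  82. ]
dark (1253, [53.7, 184.6], [0, 98, 105, 175]) [575.  400.2  82. ]
dark (677, [317.0, 247.6], [304, 235, 27, 26]) [486.  236.4  82. ]
dark (731, [585.3, 281.5], [567, 265, 38, 34]) [411.2  52.4  82. ]
```

```bash

python3 shift.py '0.8 -0.5 20 0 0 0.002 40;0 0 25 0 0 0 40;0 0 20 0 0 0 40;0 0 12 0 0 0 40;0 0 4 0 0 0 40'
python3 shift.py '0 0 0 0 0 0 40;0 0 0 0 0 0 40;0 0 0 0 0 0 40'
python3 -c "
from h import *
to(482.9,237.9,56.5,-0.258)"
```

```text
t: 23.65
tcp_pos: [481.9, 236.9, 70.3]
tcp_rot: [0.992, -0.129, -0.002, 0.001]
wrist_force: [0.2, 0.9, -0.5]
gripper_width: 40.1
gripper_force: 0.0
t: 23.9
tcp_pos: [484.5, 238.7, 74.7]
tcp_rot: [0.992, -0.128, 0.001, -0.001]
wrist_force: [0.3, -0.4, -0.4]
gripper_width: 40.2
gripper_force: 0.0
t23.9 tcp [484.5 238.7  74.7] yaw -0.2575 q6 2.18 F [ 0.3 -0.4 -0.4] w 40.2 | shift [-1.4  1.2 18.2] rz 0.001 tilt [0.0029 0.001 ]
```

```bash

python3 shift.py '0 0 7 0 0 0 40;0 0 6 0 0 0 40;0 0 3 0 0 0 40;0 0 0.5 0 0 0 40;0 0 0 0 0 0 10'
python3 shift.py '0 0 0 0 0 0 10;0 0 0 0 0 0 10;0 0 0 0 0 0 10;0 0 0 0 0 0 10;0 0 0 0 0 0 10' 35
python3 -c "
from h import *
to(482.9,237.9,56.5,-0.258)"
```

```text
t: 24.32
tcp_pos: [483.0, 238.4, 55.9]
tcp_rot: [0.992, -0.128, -0.0, 0.0]
wrist_force: [0.5, -0.3, -0.5]
gripper_width: 36.3
gripper_force: 0.0
t: 24.73
tcp_pos: [483.6, 238.6, 56.7]
tcp_rot: [0.992, -0.128, 0.0, -0.0]
wrist_force: [0.6, 0.2, -0.1]
gripper_width: 19.8
gripper_force: 35.0
t24.7 tcp [483.6 238.6  56.7] yaw -0.2572 q6 2.18 F [ 0.6  0.2 -0.1] w 19.8 | shift [-0.5  0.8  0.2] rz 0.001 tilt [0.0005 0.0001]
```

```bash

python3 shift.py '0 0 -3 0 0 0 10;0 0 -15 0 0 0 10;0 0 -25 0 0 0 10;0 0 -30 0 0 0 10;0 0 -22 0 0 0 10'
python3 shift.py '7.1 29.3 0 0 0 0 10;7.1 29.3 0 0 0 0 10;7.1 29.3 0 0 0 0 10;7.1 29.3 0 0 0 0 10;7.1 29.3 0 0 0 0 10'
python3 shift.py '7.1 29.3 0 0 0 0 10;7.1 29.3 0 0 0 0 10;7.1 29.3 0 0 0 0 10;7.1 29.3 0 0 0 0 10;7.1 29.3 0 0 0 0 10'
python3 shift.py '7.1 29.3 0 0 0 0 10;7.1 29.3 0 0 0 0 10;7.1 29.3 0 0 0 0 10;7.1 29.3 0 0 0 0 10;7.1 29.3 0 0 0 0 10'
python3 shift.py '7.1 29.3 0 0 0 0 10;7.1 29.3 0 0 0 0 10;7.1 29.3 0 0 0 0 10;7.1 29.3 0 0 0 0 10;7.1 29.3 0 0 0 -0.038 10'
python3 shift.py '0 0 0 0 0 0 10;0 0 0 0 0 0 10;0 0 0 0 0 0 10;0 0 0 0 0 0 10'
python3 -c "
from h import *
to(472.1,-364.7,52,-0.219)
s,im=look('wrist','w8')
p=onz('wrist',[(320,251)],s['tcp_pos'][2]-16.7+5,s)
r=mask(im,(100,100,30),(125,255,255));r[:240]=0;r[300:]=0;print(blobs(r,200))
"
```

```text
t: 25.15
tcp_pos: [483.6, 238.6, 153.5]
tcp_rot: [0.992, -0.128, 0.001, -0.0]
wrist_force: [0.9, -0.0, -0.7]
gripper_width: 19.9
gripper_force: 35.0
t: 25.57
tcp_pos: [480.0, 86.6, 151.5]
tcp_rot: [0.992, -0.128, -0.0, 0.0]
wrist_force: [0.8, 0.1, -2.1]
gripper_width: 19.4
gripper_force: 35.0
t: 25.98
tcp_pos: [477.0, -64.3, 151.6]
tcp_rot: [0.992, -0.128, 0.0, 0.0]
wrist_force: [0.1, 0.5, -0.9]
gripper_width: 19.6
gripper_force: 35.0
t: 26.4
tcp_pos: [474.1, -215.1, 151.5]
tcp_rot: [0.992, -0.128, -0.0, -0.0]
wrist_force: [-0.1, 0.2, -1.5]
gripper_width: 19.6
gripper_force: 35.0
t: 26.82
tcp_pos: [471.2, -365.7, 151.3]
tcp_rot: [0.994, -0.109, -0.0, -0.0]
wrist_force: [0.3, -1.0, -1.2]
gripper_width: 19.6
gripper_force: 35.0
t: 27.15
tcp_pos: [471.7, -363.2, 151.5]
tcp_rot: [0.994, -0.109, -0.0, -0.0]
wrist_force: [-0.2, 0.0, -0.9]
gripper_width: 19.9
gripper_force: 35.0
t27.1 tcp [ 471.7 -363.2  151.5] yaw -0.2183 q6 1.04 F [-0.2  0.  -0.9] w 19.9 | shift [ 0.7  1.4 99.5] rz 0.001 tilt [-0.0002  0.0006]
[(2068, [319.7, 257.4], [289, 240, 62, 40])]
```

```bash

python3 shift.py '0.6 1.2 20 0 0 0 10;0 0 25 0 0 0 10;0 0 25 0 0 0 10;0 0 18 0 0 0 10;0 0 8 0 0 0 10'
python3 shift.py '0 0 3 0 0 0 10;0 0 0 0 0 0 10;0 0 0 0 0 0 10;0 0 0 0 0 0 10;0 0 0 0 0 0 10'
python3 -c "
from h import *
to(472.1,-364.7,34.5,-0.219)"
```

```text
t: 27.62
tcp_pos: [470.7, -363.0, 52.3]
tcp_rot: [0.994, -0.109, -0.002, -0.002]
wrist_force: [0.2, 0.5, -1.3]
gripper_width: 19.5
gripper_force: 35.0
t: 28.03
tcp_pos: [472.8, -366.4, 54.3]
tcp_rot: [0.994, -0.109, 0.001, 0.001]
wrist_force: [-0.1, -0.4, -0.3]
gripper_width: 19.6
gripper_force: 35.0
t28.0 tcp [ 472.8 -366.4   54.3] yaw -0.2191 q6 1.04 F [-0.1 -0.4 -0.3] w 19.6 | shift [-1.1 -1.5 19.8] rz -0.000 tilt [ 0.0023 -0.0022]
```

```bash

python3 shift.py '-0.4 -0.7 2 0 0 0 10;0 0 0 0 0 0 10;0 0 0 0 0 0 10;0 0 0 0 0 0 10;0 0 0 0 0 0 10'
python3 -c "
from h import *
to(472.1,-364.7,34.5,-0.219)"
```

```text
t: 28.45
tcp_pos: [471.7, -364.9, 50.5]
tcp_rot: [0.994, -0.109, 0.0, 0.0]
wrist_force: [-0.2, -0.2, -1.5]
gripper_width: 20.0
gripper_force: 35.0
t28.4 tcp [ 471.7 -364.9   50.5] yaw -0.2192 q6 1.04 F [-0.2 -0.2 -1.5] w 20.0 | shift [ 0.3 -0.3 16. ] rz -0.000 tilt [ 0.0001 -0.0001]
```

```bash

python3 shift.py '0 0 4 0 0 0 10;0 0 4 0 0 0 10;0 0 3 0 0 0 10;0 0 2 0 0 0 10;0 0 0 0 0 0 10'
python3 shift.py '0 0 1.5 0 0 0 10;0 0 1.5 0 0 0 10;0 0 1 0 0 0 10;0 0 0 0 0 0 10'
python3 -c "
from h import *
to(472.1,-364.7,34.5,-0.219)"
```

```text
t: 28.87
tcp_pos: [471.2, -364.5, 36.4]
tcp_rot: [0.994, -0.109, -0.001, -0.001]
wrist_force: [-0.1, 0.3, -0.8]
gripper_width: 20.1
gripper_force: 35.0
t: 29.2
tcp_pos: [472.0, -365.1, 34.7]
tcp_rot: [0.994, -0.109, 0.0, 0.0]
wrist_force: [-1.3, 1.3, 3.9]
gripper_width: 20.0
gripper_force: 35.0
t29.2 tcp [ 472.  -365.1   34.7] yaw -0.2191 q6 1.04 F [-1.3  1.3  3.9] w 20.0 | shift [ 0.  -0.4  0.2] rz -0.000 tilt [ 0.0007 -0.0008]
```

Flat on the pad. I'll slide it to the front stop.

```bash

python3 shift.py '-4 0 -0.8 0 0 0 10;-4 0 0 0 0 0 10;-4 0 0 0 0 0 10;-3 0 0 0 0 0 10;0 0 0 0 0 0 10'
python3 shift.py '-2 0 0 0 0 0 10;-2 0 0 0 0 0 10;-1 0 0 0 0 0 10;-1.5 0 0 0 0 0 10;-1 0 0 0 0 0 10'
python3 shift.py '0 0 0 0 0 0 10;0 0 0 0 0 0 10;0 0 0 0 0 0 10'
python3 -c "
from h import *
to(472.1-18.5*.976,-364.7+18.5*.2175,34.5,-0.219)"
```

```text
t: 29.62
tcp_pos: [456.6, -361.7, 34.7]
tcp_rot: [0.994, -0.11, 0.0, 0.0]
wrist_force: [0.4, -0.2, 3.6]
gripper_width: 19.5
gripper_force: 35.0
t: 30.03
tcp_pos: [453.8, -361.1, 35.3]
tcp_rot: [0.994, -0.109, 0.005, 0.001]
wrist_force: [11.1, -2.4, -1.5]
gripper_width: 19.7
gripper_force: 35.0
t: 30.28
tcp_pos: [453.8, -361.1, 35.3]
tcp_rot: [0.994, -0.109, 0.005, 0.001]
wrist_force: [8.9, -2.4, -1.6]
gripper_width: 19.5
gripper_force: 35.0
t30.3 tcp [ 453.8 -361.1   35.3] yaw -0.2190 q6 1.02 F [ 8.9 -2.4 -1.6] w 19.5 | shift [ 0.2 -0.5  0.8] rz 0.000 tilt [ 0.0092 -0.0034]
```

```bash

python3 shift.py '1.5 0 0 0 0 0 40;0 0 0 0 0 0 40;0 0 0 0 0 0 40;0 0 0 0 0 0 40;0 0 0 0 0 0 40'
python3 shift.py '0 0 -15 0 0 0 40;0 0 -25 0 0 0 60;0 0 -40 0 0 0 60;0 0 -40 0 0 0 60;0 0 -40 0 0 0 60'
python3 shift.py '-20 0 -30 0 0 0 60;-20 0 0 0 0 0 60;0 0 0 0 0 0 60;0 0 0 0 0 0 60'
python3 -c "
from h import *
to(594,6,230,1.16)
s,im=look('wrist','w9')
s2,im2=look('side','s9')
cv2.imwrite('pics/z9.png',np.hstack([cv2.resize(im,(400,300)),cv2.resize(im2,(400,300),interpolation=cv2.INTER_AREA)]))
"
```

```text
t: 30.7
tcp_pos: [450.5, -360.0, 33.7]
tcp_rot: [0.994, -0.109, -0.001, -0.0]
wrist_force: [1.2, 0.3, 0.2]
gripper_width: 39.7
gripper_force: 0.0
t: 31.12
tcp_pos: [450.4, -359.8, 195.3]
tcp_rot: [0.994, -0.11, -0.001, -0.0]
wrist_force: [0.7, -1.0, -0.1]
gripper_width: 59.1
gripper_force: 0.0
t: 31.45
tcp_pos: [411.7, -351.6, 224.6]
tcp_rot: [0.994, -0.11, 0.0, 0.0]
wrist_force: [-0.0, -0.1, -0.1]
gripper_width: 60.0
gripper_force: 0.0
t31.4 tcp [ 411.7 -351.6  224.6] yaw -0.2202 q6 0.98 F [-0.  -0.1 -0.1] w 60.0 | shift [  99.8 -388.8   -5.5] rz -1.380 tilt [ 0.0007 -0.0006]
```

View pics/z9.png

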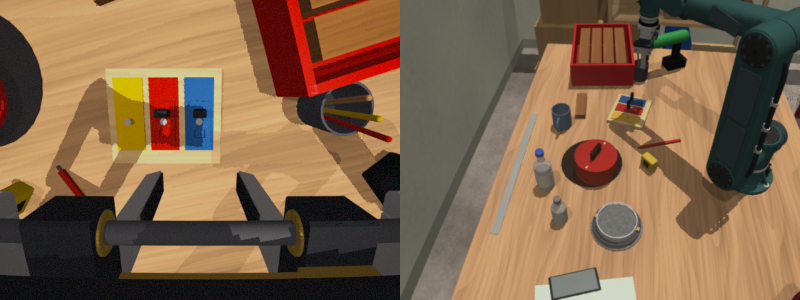

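Both plates are locked side by side, with their studs at (163,121) and (199,121) and in line with the empty yellow stud. The cover still stands on the mat. I'll go over it and measure.

```bash

python3 shift.py '8.3 -32.4 0 0 0 0 60;8.3 -32.4 0 0 0 0 60;8.3 -32.4 0 0 0 0 60;8.3 -32.4 0 0 0 0 60;8.3 -32.4 0 0 0 0 60'
python3 shift.py '8.3 -32.4 0 0 0 0 60;8.3 -32.4 0 0 0 0 60;8.3 -32.4 0 0 0 0 60;8.3 -32.4 0 0 0 0 60;8.3 -32.4 0 0 0 0 60'
python3 shift.py '8.4 -32.4 0 0 0 0 60;8.4 -32.4 0 0 0 0 60;0 0 0 0 0 -0.12 60;0 0 0 0 0 -0.12 60;0 0 0 0 0 -0.12 60'
python3 shift.py '0 0 0 0 0 -0.12 60;0 0 0 0 0 -0.12 60;0 0 0 0 0 -0.12 60;0 0 0 0 0 -0.12 60;0 0 0 0 0 -0.12 60'
python3 shift.py '0 0 0 0 0 -0.12 60;0 0 0 0 0 -0.12 60;0 0 0 0 0 -0.12 60;0 0 0 0 0 -0.06 60;0 0 0 0 0 0 60'
python3 shift.py '0 0 0 0 0 0 60;0 0 0 0 0 0 60;0 0 0 0 0 0 60'
python3 -c "
from h import *
to(594,6,210,1.16)
s,im=look('wrist','w10')
red=cv2.bitwise_or(mask(im,(0,120,60),(8,255,255)),mask(im,(172,120,60),(180,255,255)))
c=max(cv2.findContours(red,0,1)[0],key=cv2.contourArea);h=np.zeros_like(red);cv2.drawContours(h,[cv2.convexHull(c)],-1,255,-1)
w=cv2.bitwise_and(mask(im,(0,0,90),(180,110,255)),h)
for b in blobs(w,20): print(b,onz('wrist',[b[1]],85,s)[0].round(1))
"
```

```text
t: 31.97
tcp_pos: [488.5, -200.7, 222.1]
tcp_rot: [0.994, -0.109, -0.002, -0.001]
wrist_force: [0.7, -0.0, 0.5]
gripper_width: 59.9
gripper_force: 0.0
t: 32.38
tcp_pos: [564.2, -51.3, 222.0]
tcp_rot: [0.994, -0.109, -0.002, -0.0]
wrist_force: [0.9, -0.1, -0.3]
gripper_width: 59.7
gripper_force: 0.0
t: 32.8
tcp_pos: [594.3, 7.8, 221.4]
tcp_rot: [0.997, 0.074, -0.002, -0.0]
wrist_force: [-0.2, 0.8, -0.3]
gripper_width: 59.9
gripper_force: 0.0
t: 33.22
tcp_pos: [594.1, 6.8, 221.7]
tcp_rot: [0.931, 0.365, -0.002, -0.001]
wrist_force: [-0.2, 0.7, -0.8]
gripper_width: 60.3
gripper_force: 0.0
t: 33.63
tcp_pos: [594.0, 6.7, 221.8]
tcp_rot: [0.836, 0.549, -0.002, -0.001]
wrist_force: [-0.4, 0.1, -0.6]
gripper_width: 60.2
gripper_force: 0.0
t: 33.88
tcp_pos: [594.1, 6.3, 223.5]
tcp_rot: [0.836, 0.548, -0.0, -0.0]
wrist_force: [-0.1, 0.0, -1.0]
gripper_width: 59.5
gripper_force: 0.0
t33.9 tcp [594.1   6.3 223.5] yaw 1.1600 q6 0.33 F [-0.1  0.  -1. ] w 59.5 | shift [-0.3  0.  13.5] rz 0.000 tilt [-0.0012  0.    ]
(92, [280.0, 131.1], [277, 125, 7, 14]) [598.   98.1  85. ]
(194, [246.6, 280.6], [234, 274, 24, 16]) [515.   -8.1  85. ]
(86, [283.8, 282.5], [280, 277, 8, 12]) [545.3 -23.3  85. ]
```

View pics/w10.png

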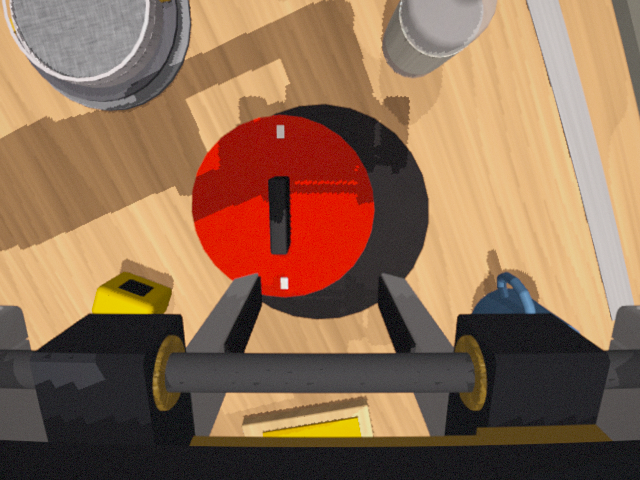

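The cover has been knocked aside: its marks are at (280,131) and (284,282), so its axis is at (571,37.7) with yaw 1.161. It's still flat on the mat. I'll grip it there.

```bash

python3 shift.py '9.8 -17 0 0 0 0 60;9.8 -17 20 0 0 0 60;0 0 25 0 0 0 60;0 0 25 0 0 0 60;0 0 20 0 0 0 60'
python3 shift.py '0 0 0 0 0 0 60;0 0 0 0 0 0 60;0 0 0 0 0 0 60'
python3 -c "
from h import *
to(571,37.7,91,1.161)
"
```

```text
t: 34.35
tcp_pos: [570.1, 38.1, 132.7]
tcp_rot: [0.836, 0.548, -0.0, -0.0]
wrist_force: [0.5, -0.6, 0.4]
gripper_width: 59.9
gripper_force: 0.0
t: 34.6
tcp_pos: [571.6, 37.6, 135.8]
tcp_rot: [0.836, 0.548, 0.001, 0.001]
wrist_force: [0.6, 0.4, 1.3]
gripper_width: 60.0
gripper_force: 0.0
t34.6 tcp [571.6  37.6 135.8] yaw 1.1605 q6 0.38 F [0.6 0.4 1.3] w 60.0 | shift [-0.2 -0.7 44.8] rz -0.000 tilt [ 0.0023 -0.0002]
```

```bash

python3 shift.py '0 0 15 0 0 0 60;0 0 13 0 0 0 60;0 0 8 0 0 0 60;0 0 4 0 0 0 60;0 0 2 0 0 0 60'
python3 shift.py '0 0 1.5 0 0 0 60;0 0 0 0 0 0 5;0 0 0 0 0 0 5;0 0 0 0 0 0 5;0 0 0 0 0 0 5' 45
python3 shift.py '0 0 0 0 0 0 5;0 0 0 0 0 0 5;0 0 0 0 0 0 5;0 0 0 0 0 0 5;0 0 0 0 0 0 5' 45
python3 -c "
from h import *
to(571,37.7,91,1.161)
"
```

```text
t: 35.02
tcp_pos: [571.2, 37.6, 92.8]
tcp_rot: [0.836, 0.548, 0.0, 0.0]
wrist_force: [0.1, 1.0, -0.6]
gripper_width: 60.2
gripper_force: 0.0
t: 35.43
tcp_pos: [571.1, 37.7, 91.3]
tcp_rot: [0.836, 0.548, 0.0, 0.0]
wrist_force: [-0.2, -0.2, -0.7]
gripper_width: 36.5
gripper_force: 0.0
t: 35.85
tcp_pos: [571.1, 37.6, 90.9]
tcp_rot: [0.836, 0.548, 0.0, 0.0]
wrist_force: [0.5, -0.7, -0.9]
gripper_width: 13.8
gripper_force: 45.0
t35.9 tcp [571.1  37.6  90.9] yaw 1.1607 q6 0.38 F [ 0.5 -0.7 -0.9] w 13.8 | shift [ 0.1 -0.1 -0.1] rz -0.000 tilt [ 0.0007 -0.0003]
```

```bash

python3 shift.py '0 0 -8 0 0 0 5;0 0 -20 0 0 0 5;0 0 -25 0 0 0 5;0 0 -25 0 0 0 5;0 0 -22 0 0 0 5'
python3 shift.py '18.2 -18.2 0 0 0 0 5;18.2 -18.2 0 0 0 0 5;18.2 -18.2 0 0 0 0 5;18.2 -18.2 0 0 0 0 5;18.2 -18.2 0 0 0 0 5'
python3 shift.py '18.2 -18.2 0 0 0 0 5;18.2 -18.2 0 0 0 0 5;18.2 -18.2 0 0 0 0 5;18.2 -18.2 0 0 0 0 5;18.2 -18.2 0 0 0 0 5'
python3 shift.py '0 0 0 0 0 0 5;0 0 0 0 0 0 5;0 0 0 0 0 0 5;0 0 0 0 0 0 5;0 0 0 0 0 0 5'
python3 -c "
from h import *
to(477,277,105,1.145)
s,im=look('scene','sc11');s,im2=look('side','si11');s,im3=look('wrist','w11')
red=cv2.bitwise_or(mask(im3,(0,120,60),(8,255,255)),mask(im3,(172,120,60),(180,255,255)))
c=max(cv2.findContours(red,0,1)[0],key=cv2.contourArea);h=np.zeros_like(red);cv2.drawContours(h,[cv2.convexHull(c)],-1,255,-1)
w=cv2.bitwise_and(mask(im3,(0,0,90),(180,110,255)),h);zt=s['tcp_pos'][2]-87.9+82
Q=R.from_quat(s['tcp_rot']).as_matrix()
for b in blobs(w,20): p=onz('wrist',[b[1]],zt,s)[0]; print(b,((p-s['tcp_pos'])@Q).round(1))
cv2.imwrite('pics/z11.png',np.hstack([cv2.resize(im[220:420,350:550],(400,400)),cv2.resize(im2[250:450,250:450],(400,400),interpolation=cv2.INTER_AREA)]))
"
```

```text
t: 36.27
tcp_pos: [570.3, 37.8, 191.9]
tcp_rot: [0.836, 0.548, -0.0, -0.0]
wrist_force: [0.1, 0.3, -2.2]
gripper_width: 13.8
gripper_force: 45.0
t: 36.68
tcp_pos: [522.4, 158.4, 190.5]
tcp_rot: [0.836, 0.548, -0.001, -0.0]
wrist_force: [0.3, 0.2, -3.5]
gripper_width: 13.6
gripper_force: 45.0
t: 37.1
tcp_pos: [475.2, 278.1, 190.4]
tcp_rot: [0.836, 0.548, -0.001, -0.0]
wrist_force: [0.0, -0.5, -2.5]
gripper_width: 13.6
gripper_force: 45.0
t: 37.52
tcp_pos: [476.7, 276.2, 190.7]
tcp_rot: [0.837, 0.548, -0.0, 0.0]
wrist_force: [-1.1, -0.8, -3.5]
gripper_width: 13.9
gripper_force: 45.0
t37.5 tcp [476.7 276.2 190.7] yaw 1.1592 q6 0.83 F [-1.1 -0.8 -3.5] w 13.9 | shift [ 0.9 -0.1 85.7] rz 0.014 tilt [-0.0002 -0.0005]
(283, [319.1, 156.5], [313, 146, 13, 22]) [65.7 -0.4  5.9]
(1077, [288.1, 298.4], [270, 273, 33, 51]) [ -8.5 -17.1   5.9]
(1058, [350.6, 297.9], [336, 273, 34, 50]) [-8.2 16.5  5.9]
```

View pics/z11.png

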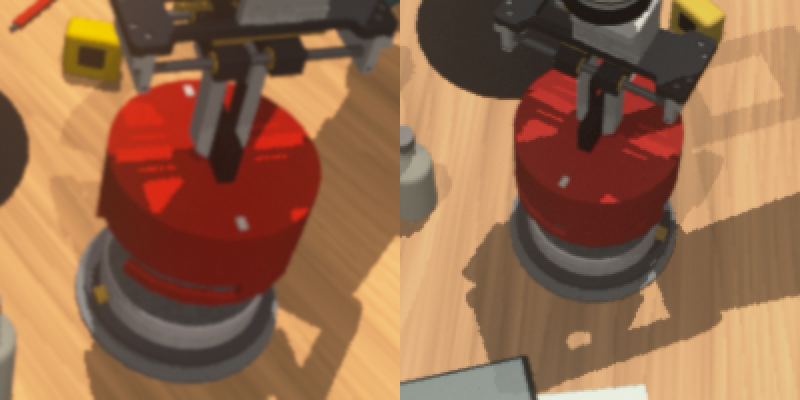

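The cover hangs level and concentric above the tin, turned 81° from locked, with the lugs clear of the skirt's stops. I'll lower it.

```bash

python3 shift.py '0.8 0 12 0 0 0 5;0 0 15 0 0 0 5;0 0 12 0 0 0 5;0 0 8 0 0 0 5;0 0 0 0 0 0 5'
python3 shift.py '0 0 5 0 0 0 5;0 0 5 0 0 0 5;0 0 5 0 0 0 5;0 0 5 0 0 0 5;0 0 0 0 0 0 5'
python3 shift.py '0 0 0 0 0 0 5;0 0 0 0 0 0 5'
python3 -c "
from h import *
to(477,277,100.5,1.145)"
```

```text
t: 38.08
tcp_pos: [475.1, 277.1, 140.3]
tcp_rot: [0.836, 0.548, -0.003, -0.0]
wrist_force: [-0.3, -0.6, -2.5]
gripper_width: 13.4
gripper_force: 45.0
t: 38.5
tcp_pos: [476.1, 277.6, 122.5]
tcp_rot: [0.836, 0.548, -0.001, -0.0]
wrist_force: [-0.4, -0.3, -2.6]
gripper_width: 13.9
gripper_force: 45.0
t: 38.67
tcp_pos: [476.9, 278.0, 124.0]
tcp_rot: [0.836, 0.548, 0.0, 0.0]
wrist_force: [0.5, -0.4, -3.5]
gripper_width: 14.1
gripper_force: 45.0
t38.7 tcp [476.9 278.  124. ] yaw 1.1608 q6 0.84 F [ 0.5 -0.4 -3.5] w 14.1 | shift [-0.9  0.5 23.5] rz 0.016 tilt [0.0005 0.0001]
```

```bash

python3 shift.py '-0.7 0 4 0 0 0 5;0 0 4 0 0 0 5;0 0 3 0 0 0 5;0 0 2 0 0 0 5;0 0 0 0 0 0 5'
python3 shift.py '0 0 2 0 0 0 5;0 0 2 0 0 0 5;0 0 2 0 0 0 5;0 0 2 0 0 0 5;0 0 0 0 0 0 5'
python3 shift.py '0 0 1.5 0 0 0 5;0 0 1.5 0 0 0 5;0 0 1 0 0 0 5;0 0 0 0 0 0 5'
python3 -c "
from h import *
to(477,277,100.5,1.145)"
```

```text
t: 39.08
tcp_pos: [476.3, 277.2, 110.8]
tcp_rot: [0.836, 0.548, -0.0, 0.0]
wrist_force: [-1.9, -1.0, 1.9]
gripper_width: 13.9
gripper_force: 45.0
t: 39.5
tcp_pos: [476.6, 277.4, 103.8]
tcp_rot: [0.836, 0.548, 0.001, 0.0]
wrist_force: [-2.5, -0.8, 7.2]
gripper_width: 13.4
gripper_force: 45.0
t: 39.83
tcp_pos: [476.7, 277.4, 100.8]
tcp_rot: [0.836, 0.548, 0.001, 0.0]
wrist_force: [-4.7, -1.5, 9.5]
gripper_width: 13.9
gripper_force: 45.0
t39.8 tcp [476.7 277.4 100.8] yaw 1.1609 q6 0.83 F [-4.7 -1.5  9.5] w 13.9 | shift [-0.3  0.5  0.3] rz 0.016 tilt [0.0014 0.0006]
```

```bash

python3 shift.py '0 0 0.6 0 0 0 5;0 0 0 0 0 0.1 5;0 0 0 0 0 0.1 5;0 0 0 0 0 0.1 5;0 0 0 0 0 0.1 5'
python3 shift.py '0 0 0 0 0 0.1 5;0 0 0 0 0 0.1 5;0 0 0 0 0 0.1 5;0 0 0 0 0 0.1 5;0 0 0 0 0 0.1 5'
python3 shift.py '0 0 0 0 0 0.1 5;0 0 0 0 0 0.1 5;0 0 0 0 0 0.1 5;0 0 0 0 0 0.1 5;0 0 0 0 0 0.1 5'
python3 shift.py '0 0 0 0 0 0.018 5;0 0 0 0 0 0 5;0 0 0 0 0 0 5'
python3 -c "
from h import *
to(477,277,100.5,-0.257)"
```

```text
t: 40.25
tcp_pos: [476.6, 277.7, 100.6]
tcp_rot: [0.929, 0.369, 0.001, -0.0]
wrist_force: [-2.9, -0.9, 10.5]
gripper_width: 13.8
gripper_force: 45.0
t: 40.67
tcp_pos: [476.6, 278.1, 100.6]
tcp_rot: [0.992, 0.128, 0.001, -0.001]
wrist_force: [-4.2, -1.0, 10.3]
gripper_width: 13.8
gripper_force: 45.0
t: 41.08
tcp_pos: [476.8, 278.4, 100.7]
tcp_rot: [0.993, -0.122, 0.001, -0.001]
wrist_force: [-3.1, 0.9, 9.3]
gripper_width: 14.2
gripper_force: 45.0
t: 41.33
tcp_pos: [476.8, 278.3, 100.7]
tcp_rot: [0.992, -0.128, 0.001, -0.001]
wrist_force: [-2.7, -0.0, 10.0]
gripper_width: 13.7
gripper_force: 45.0
t41.3 tcp [476.8 278.3 100.7] yaw -0.2569 q6 2.25 F [-2.7 -0.  10. ] w 13.7 | shift [0.6 1.2 0.2] rz 0.000 tilt [0.002  0.0026]
```

```bash

python3 shift.py '0 0 -2 0 0 0 5;0 0 -2 0 0 0 5;0 0 -2 0 0 0 5;0 0 -1.5 0 0 0 5;0 0 0 0 0 0 5'
python3 shift.py '0 0 -1.5 0 0 0 5;0 0 -1.5 0 0 0 5;0 0 0 0 0 0 5;0 0 0 0 0 0 5'
```

```text
t: 41.75
tcp_pos: [476.5, 278.3, 106.0]
tcp_rot: [0.992, -0.128, 0.0, -0.001]
wrist_force: [-1.5, 2.0, 3.2]
gripper_width: 13.7
gripper_force: 45.0
t: 42.08
tcp_pos: [476.4, 278.1, 106.1]
tcp_rot: [0.992, -0.128, -0.001, -0.001]
wrist_force: [1.9, 5.1, -8.6]
gripper_width: 13.9
gripper_force: 45.0
```

It stops at the locked height against an upward pull of about 9 N. I'll relax, release, retreat and check.

```bash

python3 shift.py '0 0 2 0 0 0 5;0 0 0 0 0 0 60;0 0 0 0 0 0 60;0 0 0 0 0 0 60;0 0 0 0 0 0 60'
python3 shift.py '0 0 0 0 0 0 60;0 0 -20 0 0 0 60;0 0 -25 0 0 0 60;0 0 -25 0 0 0 60;0 0 -30 0 0 0 60'
python3 shift.py '0 0 -10 0 0 0 60;0 0 0 0 0 0 60;0 0 0 0 0 0 60;0 0 0 0 0 0 60;0 0 0 0 0 0 60'
python3 -c "
from h import *
to(477,277,205,-0.257)
s,im=look('wrist','w12')
s1,a=look('scene','sc12');s2,b=look('side','si12')
red=cv2.bitwise_or(mask(im,(0,120,60),(8,255,255)),mask(im,(172,120,60),(180,255,255)))
c=max(cv2.findContours(red,0,1)[0],key=cv2.contourArea);h=np.zeros_like(red);cv2.drawContours(h,[cv2.convexHull(c)],-1,255,-1)
w=cv2.bitwise_and(mask(im,(0,0,110),(180,110,255)),h)
for q in blobs(w,20): print(q,onz('wrist',[q[1]],100,s)[0].round(1))
f=lambda i:cv2.resize(i,(400,300),interpolation=cv2.INTER_CUBIC)
cv2.imwrite('pics/z12.png',np.vstack([np.hstack([f(im),f(b)]),np.hstack([f(a[285:420,365:545]),f(b[140:230,320:440])])]))"
```

```text
t: 42.5
tcp_pos: [476.7, 276.6, 106.9]
tcp_rot: [0.992, -0.128, 0.0, 0.001]
wrist_force: [0.6, -0.2, 0.2]
gripper_width: 37.2
gripper_force: 0.0
t: 42.92
tcp_pos: [475.8, 276.6, 206.5]
tcp_rot: [0.992, -0.128, -0.001, 0.001]
wrist_force: [0.7, -0.5, 0.7]
gripper_width: 60.0
gripper_force: 0.0
t: 43.33
tcp_pos: [475.5, 276.8, 214.0]
tcp_rot: [0.992, -0.128, -0.002, 0.001]
wrist_force: [-0.5, -0.2, 0.6]
gripper_width: 60.0
gripper_force: 0.0
t43.3 tcp [475.5 276.8 214. ] yaw -0.2573 q6 2.25 F [-0.5 -0.2  0.6] w 60.0 | shift [ 1.5 -0.7  8.9] rz -0.000 tilt [-0.0041 -0.0021]
(124, [316.1, 154.5], [312, 148, 9, 14]) [540.7 260.5 100. ]
(94, [316.6, 313.4], [313, 308, 8, 12]) [412.2 294.1 100. ]
```

View pics/z12.png

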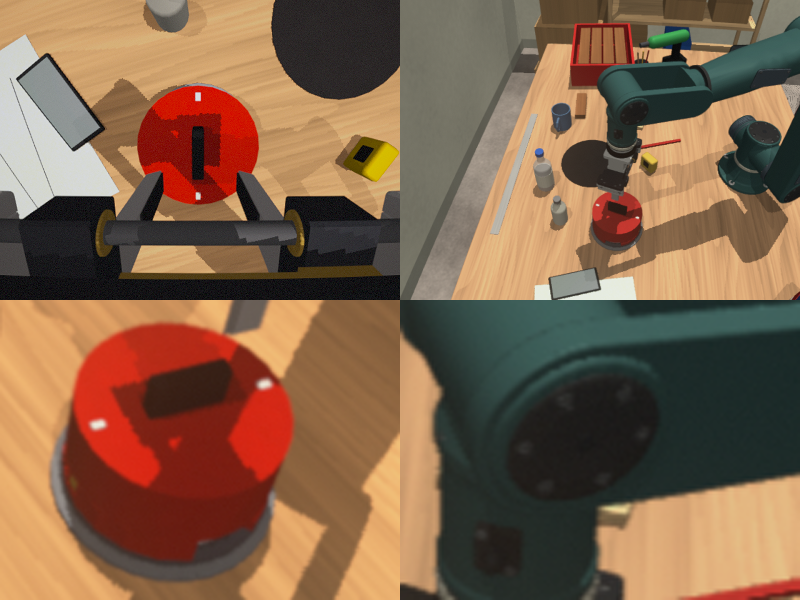

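The marks are back at their starting positions, at (540.7,260.5) and (412.2,294.1), so the cover is locked. The plates were confirmed locked earlier and nothing has touched them since. I'll hand in.

```bash
python3 -c "
from workcell import env, viewer, ticket, monitor
print(ticket.hand_in())"
```

```text
the job is handed in; nothing more can be done
None
```

The job is handed in: the red and blue templates (yellow was absent) are locked on their own studs, and the cover, which had been knocked aside on the mat, is back on the tin and locked.

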